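# Pack a returns tote in two layers and throw the guarded dispatch switch

### The job

Pack the grey tote for dispatch: stand every white label roll upright on its floor, then lay the plywood divider over them so that it sits flat on the four corner posts, then lay every loose tape measure flat on the divider, squared up with the tote and with its silver metal hook end towards the tote's card-holder side. Only when the tote is packed, lift the clear guard of the switch box, throw the toggle over to its other side and lower the guard fully shut again. Leave the box cutter, calculator and slip pad where they are.

Things in the scene. Friction and masses are not known exactly. Their poses are not given: they have to be found in the camera images.
- tote: open grey plastic tote fixed to the table, outside 158 (x) x 188 (y) x 98 mm high; origin under its middle, z up, long way along y. Walls 4 mm (inside 150 x 180 mm), inner floor 22 mm above the table. In each inner corner a square post of 14 mm whose top is 84 mm above the table carries the divider. The white card in a black holder is on its -x side wall
- divider: loose plywood plate 142 (x) x 172 (y) x 5 mm, 160 g, with an upright lug in its middle to lift it by: 44 mm along x, 10 mm thick in y, its top 31 mm above the plate's underside; origin at the centre of the underside, z up. Either way round fits the tote (4 mm clearance on each side); seated, its underside is 84 mm above the table and the tote's rim stands 9 mm above its top
- roll_1: spare white label roll standing on its end, 66 mm diameter, 58 mm high, 180 g, with a small brown core; origin at the centre of its underside, z up. May be absent
- roll_2: spare white label roll standing on its end, 66 mm diameter, 58 mm high, 180 g, with a small brown core; origin at the centre of its underside, z up. May be absent
- tape_1: yellow pocket tape measure lying flat, 67 (x) x 72 (y) x 32 mm high, 210 g, its sides upright; origin under its middle, z up. Its body spans x -30 to 34 mm and y -32 to 36 mm; grip it across y (68 mm between the fingers) or x (64 mm). The end with the silver metal hook is its -y side (the flat foot of the case is its -x side). May be absent
- tape_2: yellow pocket tape measure lying flat, 67 (x) x 72 (y) x 32 mm high, 210 g, its sides upright; origin under its middle, z up. Its body spans x -30 to 34 mm and y -32 to 36 mm; grip it across y (68 mm between the fingers) or x (64 mm). The end with the silver metal hook is its -y side (the flat foot of the case is its -x side). May be absent
- tote_card (a point): middle of the white card on the tote's -x side wall, 80 mm from the tote's middle, 38 mm above the table
- switch_box: grey switch box fixed to the table, 76 (x) x 112 (y) x 30 mm high; origin under its middle, z up. The toggle stands in the middle of its top under a clear guard; the guard's hinge is along y at the +x edge
- toggle (a joint): steel toggle, a 24 mm lever with a 12 mm ball on a pivot 31 mm above the table at the box's middle; 0 = leaning to the box's +y (as found), 0.8 = thrown over to -y. It takes about 1.5 N at the ball and stays where it is left
- toggle_tip (a point): centre of the toggle's ball
- guard (a joint): clear guard flap, a cap 66 (x) x 52 (y) x 35 mm high, open below and at the back, its top 69 mm above the table; 0 = shut, 1.9 = fully back. A stiff hinge (about 1 N at the knob): it stays at any angle
- guard_hinge (a point): on the guard's hinge axis (which runs along the switch box's y), 31 mm towards +x from the box's middle, 34 mm above the table
- guard_knob (a point): centre of the black round knob on the guard's top near its front edge: a disc 18 mm across and 12 mm thick in y, its axis parallel to the hinge, on a stem; pinched on its flats it can turn between the fingers. With the guard shut it lies 50 mm towards -x from the hinge, 52 mm above the hinge and 17 mm above the guard's top face; the guard's front edge is 16 mm further towards -x
- box_cutter_l: yellow box cutter lying on the table left of the tote, 21 x 150 x 18 mm: leave alone
- calculator: desk calculator, 135 x 88 x 20 mm: leave alone
- pink_pad: pink slip pad, 173 x 124 mm: leave alone

How it is judged (in metres and radians):
On the way, in this order (a step that is already met when the one before it is completed fails the run):
1. every label roll stands upright on the floor of the tote (x of roll_1 in the frame of tote between -0.06 and 0.06 m and y of roll_1 in the frame of tote between -0.08 and 0.08 m and z of each of roll_1, roll_2 in the frame of tote below 0.03 m and angle between each of roll_1, roll_2's own z axis and vertical below 0.15 rad and x of roll_2 in the frame of tote between -0.06 and 0.06 m and y of roll_2 in the frame of tote between -0.08 and 0.08 m), for 0.2 s.
2. then the divider sits flat on the corner posts (z of divider in the frame of tote between 0.079 and 0.088 m and angle between divider's own z axis and vertical below 0.06 rad and horizontal distance between divider and tote below 0.012 m), for 0.2 s.
3. then every tape measure lies flat on the divider, hook end to the card-holder side (x of tape_1 in the frame of tote between -0.06 and 0.06 m and y of tape_1 in the frame of tote between -0.08 and 0.08 m and z of tape_1 in the frame of divider between 0 and 0.012 m and angle between each of tape_1, tape_2's own z axis and vertical below 0.12 rad and y of tote_card in the frame of tape_1 below 0 m and angle between the y axis of each of tape_1, tape_2 and the x axis of tote, either way round below 0.35 rad and x of tape_2 in the frame of tote between -0.06 and 0.06 m and y of tape_2 in the frame of tote between -0.08 and 0.08 m and z of tape_2 in the frame of divider between 0 and 0.012 m and y of tote_card in the frame of tape_2 below 0 m), for 0.2 s.
4. then the guard is lifted (value of joint guard above 1 rad), for 0.1 s.
5. the toggle is thrown with the guard up (value of joint toggle above 0.65 rad and value of joint guard above 0.6 rad), for 0.1 s.
6. the guard is lowered shut over the thrown toggle (value of joint toggle above 0.65 rad and value of joint guard below 0.1 rad), for 0.2 s.
At the end, for the whole second after the job is handed in: Rolls upright on the tote's floor; divider on the posts, level within 0.06 rad, centred within 12 mm; tapes flat on it, square within 0.35 rad, hook end (-y) towards the card (-x) side of the tote; toggle over 0.65, guard under 0.1; all at rest and released (all of step 1 and all of step 2 and all of step 3 and all of step 6 and linear speed of each of roll_1, roll_2, tape_1, tape_2, divider below 0.02 m/s); the robot touches nothing.
It fails at once if the box cutter is pushed more than 3 cm away (distance of box_cutter_l from where it was at the start of the episode above 0.03 m).
It fails at once if the calculator is pushed more than 3 cm away (distance of calculator from where it was at the start of the episode above 0.03 m).
It fails at once if the slip pad is pushed more than 3 cm away (distance of pink_pad from where it was at the start of the episode above 0.03 m).
Of roll_1, roll_2 only 1 to 2 are there at a start; the rules pass over those that are not, and their reading is None.
Of tape_1, tape_2 only 1 to 2 are there at a start; the rules pass over those that are not, and their reading is None.
At some moment in a run one of roll_1, roll_2, tape_1, tape_2 may be knocked a few centimetres aside while the robot is not near it.
It also fails if it takes over 210 s, if anything falls off the work surface, if the arm or the gripper's body presses on something with over 40 N, if the wrist force passes 120 N, or if a joint passes its speed limit or range.

### The arm

A 6-joint arm with a two-finger parallel gripper is mounted at the origin on a cart in front of the work surface, level with it; the furniture and walls round the work are solid. World frame = base frame: x ahead of the robot, y to its left, z up, the work surface at z = 0. Lengths are in mm, angles in rad, forces in N, time in s.
With the tool pointing down it reaches from about 350 to 975 mm from the base axis. Payload 7.1 kg.
Tool frame: the origin (TCP) lies between the finger pads; the fingertips stand 17 mm ahead of it and the grasp point (between the pads) lies 2 mm behind it; z points along the fingers, y is the line along which they close (so a half turn about z gives the same grasp; the last joint's range is limited). The gripper opens to 88 mm and grips with 3 to 60 N. Pads are 20 mm wide; open, the fingers measure 115 mm over their backs; the gripper's body (75 mm by 178 mm) begins 61 mm behind the grasp point.
Start: joints at [1.33, 0.423, 1.63, -0, 1.089, -0.019], TCP at [137.46, 609.68, 239.675] pointing down, gripper open.
Joint ranges: [-3, 3], [-0.9, 2.11], [0.09, 2.58], [-1.31, 4.45], [0.11, 2.69], [-2.54, 2.54]. Speed limits (rad/s): [2.39, 2.39, 3.01, 3.14, 3.14, 3.14].

### API

Orientations are given as a rotation vector (axis times angle).
In Python, from workcell import ctrl gives the robot as it stands.
- The arm moves only by the shell command python3 jog.py FILE [OPENING], which reads ROWS from the file FILE. ROWS is a JSON list that holds a single list of rows (three levels of brackets), with 1 to 5 rows, each of 6 numbers: dx, dy, dz in units of 100 mm, then a rotation vector rx, ry, rz in rad; each row shifts and turns the commanded pose from where the row before left it, along the tool's axes as they then stand; what a row does not reach is not made up. A row lasts 1/12 s, in which the tool goes at most 41.7 mm and 0.125 rad, less where a joint would pass 70% of its speed; a pose out of reach is approached as far as the arm can. OPENING is the finger opening in mm, set as the command begins (- or left out keeps the last). The fingers move at their own pace and stop on an object; the grip force is fixed at half the most. Time passes only in rows, so rows that do not move let the fingers close. It prints the time, the measured TCP pose, the force, the opening and the grip force at its end. Input that does not fit is refused with a message, and nothing moves.
- ctrl.get_obs(): the state, without advancing time (a new reading comes with each control period).
- ctrl.get_image(name): name is "scene" or "top" or "wrist"; returns a dict with "img" (420x560x3 uint8, red, green, blue), "fx", "fy", "cx", "cy" (pixels), "R" (3x3) and "t" (3): a world point X has camera coordinates R X + t. Camera axes: x right, y down, z forward; pixel columns grow to the right and rows downward; lengths in mm; the calibration is good to about 2 mm. A picture is of the moment at which its call begins. There is no depth.
- ctrl.close_job(): hands the job in; it is judged then, once.
The state is a dict: "t": time; "qpos": joint angles; "qvel": joint speeds; "joint_torque": joint torques, N m; "ee_pos": TCP position; "orientation": TCP orientation; "ft_force": force on the tool from outside, world axes, zero at the start; "moment": the same for the moment, N m; "width": finger opening in mm; "grasp_force": force on a finger pad.
Only numpy, scipy, OpenCV 4.12 (cv2) and the standard library are available. Lean on these libraries where they do the work, as an engineer would, in place of code of your own. Each camera call takes 0.05 s, during which the arm holds its last target. There are 200 camera calls.

## Working session

There is one attempt and no reset: what is moved stays moved. The work goes in short steps, Python scripts to look and compute and a shell command to move; the robot and the scene stay as the last step left them, time stands still between calls to the robot, and variables do not carry over. Pictures are saved under pics/ and viewed, at most 14 in all, crops included, and the job is handed in when it is done.

```bash
ls; mkdir -p pics
python3 - <<'E'
from workcell import ctrl
import cv2
for n in ("top","scene"):
    d=ctrl.get_image(n); cv2.imwrite(f"pics/{n}0.png",d["img"][:,:,::-1]); print(n,d["fx"],d["cx"],d["cy"],d["R"],d["t"])
print(ctrl.get_obs())
E
```

```text
jog.py
pics
workcell.py
top 487.2935595309436 281.778731879911 198.30516467997373 [[ 0.02021645 -0.99979417  0.0017076 ]
 [-0.98923738 -0.02025049 -0.14491143]
 [ 0.14491618  0.00124038 -0.98944316]] [ -91.66694409  521.71925723 1683.55612907]
scene 444.29072536740637 276.5226653285087 205.40853601279022 [[ 0.87373791 -0.48635696 -0.00624215]
 [-0.19793668 -0.34381097 -0.91794068]
 [ 0.44430072  0.80327512 -0.39666856]] [-457.67083319  139.74923395 1225.49713879]
{'t': 0.1, 'qpos': array([ 1.33000358e+00,  4.23773789e-01,  1.63056946e+00,  7.32686660e-06,
        1.08860609e+00, -1.89670203e-02]), 'qvel': array([-3.29029342e-04, -3.48315157e-03,  3.38797673e-04,  9.97600076e-04,
        3.87560974e-05,  3.26059196e-04]), 'joint_torque': array([ 4.05694018e-04, -5.45612347e+01, -2.74327433e+01,  6.45856373e-02,
        1.88486598e-02, -6.82570885e-06]), 'ee_pos': array([137.3501999 , 609.25008961, 238.99089958]), 'orientation': array([-3.47714147e-01, -3.12210672e+00,  2.11169122e-03]), 'ft_force': array([-0.8018566 ,  0.76105461, -0.50666989]), 'moment': array([-0.02589741,  0.02802596,  0.0346448 ]), 'grasp_force': 0.0, 'width': 87.87651447234688}
```
View pics/top0.png

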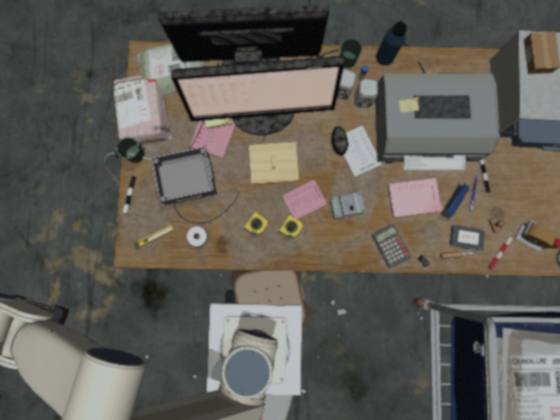

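View pics/scene0.png

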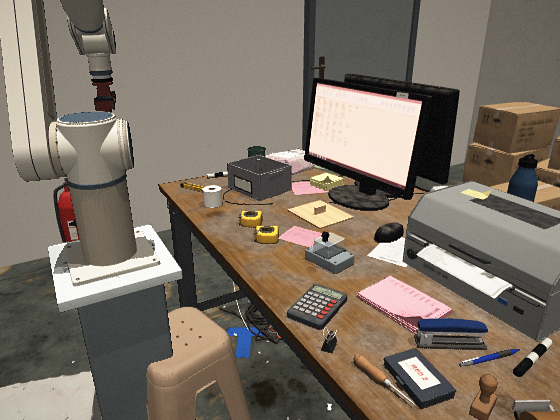

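The top view shows the tote at (185,177), a single roll at (197,236), tapes at (256,224) and (291,227), the divider at (273,162), the switch box at (348,205), the cutter at (153,237), the calculator at (391,247) and the pink pad at (415,197). The scene view agrees, and shows the card on the tote's near side.

Create h.py:
```python
import numpy as np, cv2, sys
from scipy.spatial.transform import Rotation as Ro
from workcell import ctrl
def ray(d,uv,z):
    "pixel -> world point on plane z"
    R=np.array(d["R"]);c=-R.T@np.array(d["t"])
    v=R.T@np.array([(uv[0]-d["cx"])/d["fx"],(uv[1]-d["cy"])/d["fy"],1.])
    return c+v*(z-c[2])/v[2]
def proj(d,X):
    p=np.array(d["R"])@np.array(X)+d["t"]; return d["fx"]*p[0]/p[2]+d["cx"],d["fy"]*p[1]/p[2]+d["cy"]
def pose():
    o=ctrl.get_obs(); return o["ee_pos"],Ro.from_rotvec(o["orientation"]),o
def need(xyz,yaw=None):
    "tool-axes shift to TCP xyz; yaw = world direction (deg) of tool y (mod 180), tool straight down"
    p,R,o=pose(); d=R.inv().apply(np.array(xyz,float)-p)
    y=R.apply([0,1,0]); cur=np.degrees(np.arctan2(y[1],y[0]))
    print("p",p.round(1),"yawY %.1f"%cur,"tilt",R.apply([0,0,1]).round(3),"q",o["qpos"].round(2),"w %.1f g %.1f"%(o["width"],o["grasp_force"]),"f",o["ft_force"].round(1),"t",round(o["t"],1))
    print("shift (tool axes, before turn)",d.round(1))
    if yaw is not None:
        a=(yaw-cur+90)%180-90
        c=np.radians(yaw); Y=np.array([np.cos(c),np.sin(c),0])
        if np.dot(Y,y)<0: Y=-Y
        Z=np.array([0,0,-1.]);T=Ro.from_matrix(np.c_[np.cross(Y,Z),Y,Z])
        print("rotvec to target",(R.inv()*T).as_rotvec().round(3))
        print("shift in target axes",T.inv().apply(np.array(xyz,float)-p).round(1))
def shot(n,name=None):
    d=ctrl.get_image(n); d["bgr"]=np.ascontiguousarray(d["img"][:,:,::-1])
    if name: cv2.imwrite(f"pics/{name}.png",d["bgr"])
    return d
def blobs(d,lo,hi,amin=30,roi=None):
    m=cv2.inRange(cv2.cvtColor(d["bgr"],cv2.COLOR_BGR2HSV),lo,hi)
    if roi is not None:
        k=np.zeros_like(m);k[roi[1]:roi[3],roi[0]:roi[2]]=255;m&=k
    cs,_=cv2.findContours(m,cv2.RETR_EXTERNAL,cv2.CHAIN_APPROX_NONE)
    return sorted([c for c in cs if cv2.contourArea(c)>amin],key=cv2.contourArea,reverse=True)
```

Run:
```python
from h import *
d=shot("top"); c=d["bgr"][140:260,140:380]
cv2.imwrite("pics/crop1.png",cv2.resize(c,None,fx=3.3,fy=3.3,interpolation=cv2.INTER_CUBIC))
for n,uv,z in [("tote",(185,177),98),("roll",(197,236),58),("tapeA",(256,224),32),("tapeB",(291,227),32),("div",(273,162),5),("box",(348,205),30)]: print(n,ray(d,uv,z).round())
```

```text
tote [582. 252.  98.]
roll [383. 209.  58.]
tapeA [431.   8.  32.]
tapeB [ 423. -115.   32.]
div [661. -46.   5.]
box [ 505. -316.   30.]
```

View pics/crop1.png

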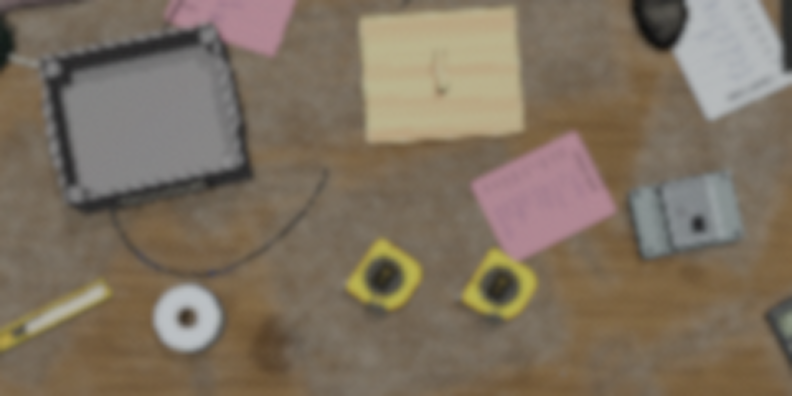

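Run:
```python
from h import *
need((400,209,300),10)
d=shot("top")
for nm,lo,hi,z in [("yellow",(22,130,90),(34,255,255),32),("white",(0,0,170),(180,40,255),58)]:
    for c in blobs(d,lo,hi,40,(140,140,380,260)):
        (x,y),r=cv2.minEnclosingCircle(c); M=cv2.moments(c); u=M["m10"]/M["m00"],M["m01"]/M["m00"]
        print(nm,(round(x),round(y)),round(r,1),cv2.contourArea(c),ray(d,u,z).round(1))
```

```text
p [137.4 609.3 239.1] yawY 77.3 tilt [-0.    -0.001 -1.   ] q [ 1.33  0.42  1.63 -0.    1.09 -0.02] w 87.8 g 0.0 f [-0.8 -0.8  0.8] t 0.1
shift (tool axes, before turn) [-344.2 -332.8  -60.5]
rotvec to target [-1.000e-03  1.000e-03  1.174e+00]
shift in target axes [-439.8  189.1  -60.9]
yellow (256, 224) 11.0 116.5 [434.    2.9  32. ]
yellow (291, 227) 11.0 108.0 [ 427.2 -117.7   32. ]
white (361, 155) 19.5 745.5 [ 678.5 -357.3   58. ]
white (196, 236) 9.0 231.5 [384.2 211.3  58. ]
```

Units first: shifts go in units of 100 mm. So -28.7 mm is -0.287, -27.7 mm is -0.277.

```bash
for i in 1; do :; done
echo '[[[-0.287,-0.277,-0.15,0,0,0],[-0.287,-0.277,-0.15,0,0,0],[-0.287,-0.277,-0.15,0,0,0],[-0.287,-0.277,-0.15,0,0,0],[-0.287,-0.277,0,0,0,0]]]' > mv.in && python3 jog.py mv.in 88
echo '[[[-0.287,-0.277,0,0,0,0],[-0.287,-0.277,0,0,0,0],[-0.287,-0.277,0,0,0,0],[-0.287,-0.277,0,0,0,0],[-0.287,-0.277,0,0,0,0]]]' > mv.in && python3 jog.py mv.in
echo '[[[-0.287,-0.277,0,0,0,0],[-0.287,-0.277,0,0,0,0],[0,0,0,0,0,0]]]' > mv.in && python3 jog.py mv.in
python3 - <<'E'
from h import *
need((400,209,300))
d=shot("wrist","w1"); print(d["fx"],d["cx"],d["cy"]); R=np.array(d["R"]); print((-R.T@np.array(d["t"])).round(1),R.round(3))
for c in blobs(d,(0,0,170),(180,40,255),500):
    (x,y),r=cv2.minEnclosingCircle(c);print((round(x),round(y)),round(r,1),ray(d,(x,y),58).round(1))
E
```

```text
t: 0.62
ee_pos: [246.2, 445.7, 300.9]
orientation: [0.346, 3.121, 0.006]
ft_force: [1.4, 0.3, 0.9]
width: 87.8
grasp_force: 0.0
t: 1.03
ee_pos: [355.1, 277.5, 298.5]
orientation: [0.347, 3.122, 0.0]
ft_force: [0.5, -0.0, 0.2]
width: 87.7
grasp_force: 0.0
t: 1.28
ee_pos: [401.1, 207.9, 298.5]
orientation: [0.356, 3.12, -0.002]
ft_force: [0.2, -0.5, 0.2]
width: 88.0
grasp_force: 0.0
p [401.1 207.9 298.5] yawY 77.0 tilt [ 0.001 -0.001 -1.   ] q [ 0.45  0.09  1.94 -0.    1.12 -0.89] w 88.0 g 0.0 f [ 0.2 -0.5  0.2] t 1.3
shift (tool axes, before turn) [ 1.3  0.8 -1.5]
329.8988142743911 276.9124992506859 210.46196095675157
[320.1 226.7 443.6] [[ 0.226  0.974 -0.001]
 [ 0.929 -0.215  0.302]
 [ 0.294 -0.07  -0.953]]
(332, 301) 41.1 [579.7 241.3  58. ]
(274, 162) 28.3 [380.1 208.5  58. ]
(29, 10) 30.8 [170.5  -0.6  58. ]
```

View pics/w1.png

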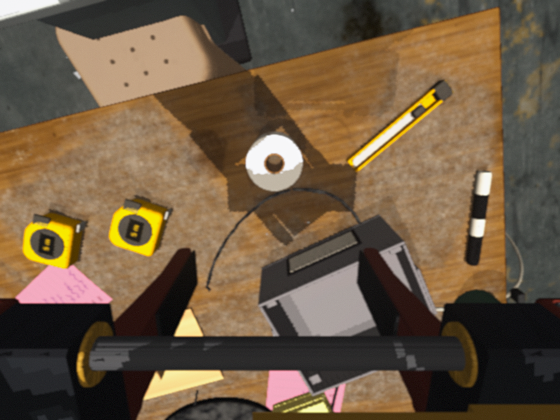

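The wrist view shows the roll's core at (275,163), the tapes at (137,227) and (50,243) with their metal hooks on the left side, the cutter tip at (350,167), and the tote with its card holder facing the robot. Grasping the roll.

In the tool's units: 19.4 mm is 0.194, -2.8 mm is -0.028.

```bash
echo '[[[0.194,-0.028,0,0,0,0],[0,0,0.4,0,0,0],[0,0,0.4,0,0,0],[0,0,0.4,0,0,0],[0,0,0.4,0,0,0]]]' > mv.in && python3 jog.py mv.in
echo '[[[0,0,0.4,0,0,0],[0,0,0.32,0,0,0],[0,0,0.295,0,0,0],[0,0,0,0,0,0],[0,0,0,0,0,0]]]' > mv.in && python3 jog.py mv.in
echo '[[[0,0,0,0,0,0],[0,0,0,0,0,0],[0,0,0,0,0,0],[0,0,0,0,0,0],[0,0,0,0,0,0]]]' > mv.in && python3 jog.py mv.in 50
echo '[[[0,0,0,0,0,0],[0,0,-0.3,0,0,0],[0,0,-0.4,0,0,0],[0,0,-0.4,0,0,0],[0,0,-0.4,0,0,0]]]' > mv.in && python3 jog.py mv.in
echo '[[[0,0,-0.4,0,0,0],[0,0,-0.4,0,0,0],[0,0,-0.4,0,0,0],[0,0,0,0,0,0]]]' > mv.in && python3 jog.py mv.in
python3 - <<'E'
from h import *
need((620,250,330))
E
```

```text
t: 1.75
ee_pos: [378.3, 215.3, 137.3]
orientation: [0.346, 3.121, 0.002]
ft_force: [0.7, 0.5, -0.6]
width: 88.0
grasp_force: 0.0
t: 2.17
ee_pos: [377.3, 214.4, 35.9]
orientation: [-0.345, -3.119, 0.004]
ft_force: [-0.4, 0.0, -0.4]
width: 88.0
grasp_force: 0.0
t: 2.58
ee_pos: [379.6, 214.5, 38.4]
orientation: [0.348, 3.12, 0.002]
ft_force: [-2.1, -1.7, 11.5]
width: 64.9
grasp_force: 30.0
t: 3.0
ee_pos: [378.3, 213.8, 189.0]
orientation: [0.348, 3.122, 0.0]
ft_force: [1.0, 0.3, -2.1]
width: 65.4
grasp_force: 30.0
t: 3.33
ee_pos: [382.0, 215.8, 315.1]
orientation: [0.347, 3.11, 0.013]
ft_force: [1.4, 0.3, -1.2]
width: 64.9
grasp_force: 30.0
p [382.  215.8 315.1] yawY 77.3 tilt [ 0.013  0.007 -1.   ] q [ 0.49  0.04  1.95  0.    1.14 -0.86] w 64.9 g 30.0 f [ 1.4  0.3 -1.2] t 3.3
shift (tool axes, before turn) [-224.8   85.9  -11.7]
```

```bash
echo '[[[-0.375,0.143,-0.03,0,0,0],[-0.375,0.143,-0.03,0,0,0],[-0.375,0.143,-0.03,0,0,0],[-0.375,0.143,-0.03,0,0,0],[-0.375,0.143,-0.03,0,0,0]]]' > mv.in && python3 jog.py mv.in
echo '[[[-0.375,0.143,-0.03,0,0,0],[0,0,0,0,0,0],[0,0,0,0,0,0]]]' > mv.in && python3 jog.py mv.in
python3 - <<'E'
from h import *
for i in range(5):
    d=shot("wrist","w2"); R=np.array(d["R"]); p,Q,o=pose(); print((-R.T@np.array(d["t"])).round(1),p.round(1),Q.as_rotvec().round(3),o["qpos"].round(4))
E
```

```text
t: 3.75
ee_pos: [578.8, 242.6, 322.0]
orientation: [0.348, 3.122, 0.0]
ft_force: [0.5, 0.3, -1.4]
width: 65.0
grasp_force: 30.0
t: 4.0
ee_pos: [618.2, 248.1, 323.6]
orientation: [-0.349, -3.121, 0.001]
ft_force: [-1.6, -0.3, -2.3]
width: 65.0
grasp_force: 30.0
[537.4 266.3 468.8] [616.7 248.  323.7] [-3.48e-01 -3.12e+00  1.00e-03] [ 3.6430e-01  4.0690e-01  1.4545e+00  2.0000e-04  1.2822e+00 -9.8410e-01]
[536.1 266.2 469.1] [616.1 248.  324.1] [-3.480e-01 -3.121e+00  1.000e-03] [ 3.6470e-01  4.0550e-01  1.4557e+00  2.0000e-04  1.2822e+00 -9.8410e-01]
[535.4 266.2 469.4] [615.8 248.1 324.5] [-3.470e-01 -3.121e+00  1.000e-03] [ 3.6500e-01  4.0460e-01  1.4561e+00  1.0000e-04  1.2822e+00 -9.8420e-01]
[535.  266.2 469.8] [615.8 248.2 324.9] [-0.347 -3.122  0.   ] [ 3.6510e-01  4.0410e-01  1.4560e+00  1.0000e-04  1.2822e+00 -9.8420e-01]
[534.9 266.3 470.2] [615.9 248.3 325.2] [-0.347 -3.122  0.   ] [ 0.3652  0.4038  1.4557  0.      1.2822 -0.9842]
```

View pics/w2.png

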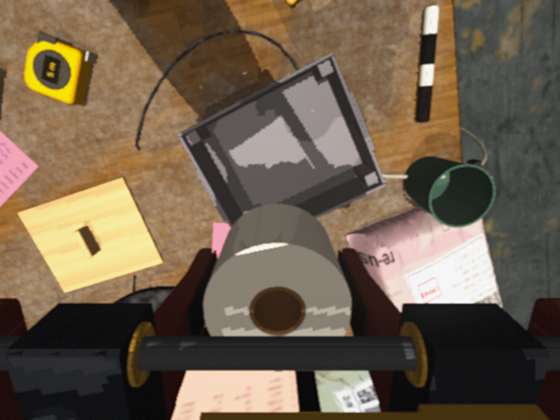

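The wrist view has settled: tote rim corners at about (180,134), (332,56) and (384,186), divider corners at (18,213), (123,178), (162,262) and (65,292), with the lug dark at (89,239). The roll is held upright.

Run:
```python
from h import *
d=shot("wrist","w3")
P=[ray(d,u,98)[:2] for u in [(180,134),(332,55),(385,186)]]
A,B,C=P; print(np.round(P,1),np.linalg.norm(A-B),np.linalg.norm(B-C),"center",(A+C)/2,"y-axis yaw",np.degrees(np.arctan2(*(B-A)[::-1])),"x yaw",np.degrees(np.arctan2(*(C-B)[::-1])))
c=blobs(d,(12,60,100),(30,200,255),2000,(0,160,200,300))
for k in c[:2]:
    q=cv2.approxPolyDP(cv2.convexHull(k),8,True).reshape(-1,2); print("div",q.tolist(),[ray(d,u,5)[:2].round(1).tolist() for u in q])
cv2.imwrite("pics/w3c.png",cv2.resize(d["bgr"][40:220,170:400],None,fx=3,fy=3,interpolation=cv2.INTER_CUBIC))
need((585,250,62))
```

```text
[[539.7 155.5]
 [498.1 332.7]
 [648.1 368.8]] 181.97830616787505 154.207754269799 center [593.8607942  262.15723718] y-axis yaw 103.19660813667706 x yaw 13.534983112034396
div [[191, 160], [199, 249], [175, 285], [117, 299], [0, 297], [0, 207], [34, 160]] [[578.5, 132.0], [712.3, 103.4], [763.8, 48.1], [767.5, -51.3], [722.5, -234.2], [582.9, -163.4], [529.7, -84.2]]
p [616.1 248.3 325.3] yawY 77.3 tilt [ 0.  0. -1.] q [ 0.37  0.4   1.46  0.    1.28 -0.98] w 65.0 g 30.0 f [ 0.9 -0.2 -1.6] t 4.3
shift (tool axes, before turn) [ 30.8  -5.3 263.3]
```

View pics/w3c.png

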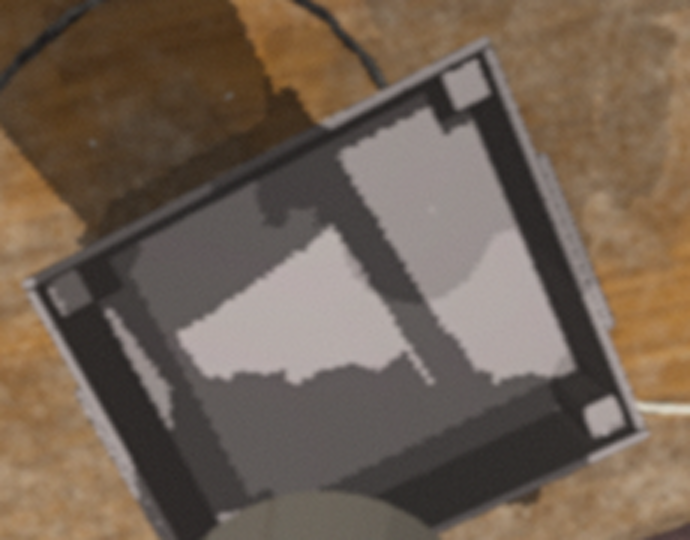

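Run:
```python
from h import *
d=shot("wrist","w3")
def rep(P):
    A,B,C=P; print(np.round(P,1).tolist(),np.linalg.norm(A-B).round(1),np.linalg.norm(B-C).round(1),"c",((A+C)/2).round(1),"y yaw",np.degrees(np.arctan2(*(B-A)[::-1])).round(1),"x yaw",np.degrees(np.arctan2(*(C-B)[::-1])).round(1))
rep([ray(d,u,98)[:2] for u in [(179,135),(333.7,53.3),(386,184)]])
rep([ray(d,u,84)[:2] for u in [(193.7,137.3),(325,68),(371,178.7)]])
t=shot("top")
# posts in top crop1: (77,195) near-left,(50,68) far-left,(235,160) near-right,(208,35) far-right
f=lambda u:(u[0]/3.3+140,u[1]/3.3+140)
rep([ray(t,f(u),84)[:2] for u in [(235,160),(77,195),(50,68)]])
rep([ray(t,f(u),98)[:2] for u in [(250,175),(75,207),(42,62)]])
```

```text
[[540.7, 154.2], [497.2, 334.8], [646.3, 370.4]] 185.8 153.3 c [593.5 262.3] y yaw 103.6 x yaw 13.4
[[547.1, 165.6], [508.0, 325.7], [640.1, 357.6]] 164.8 135.9 c [593.6 261.6] y yaw 103.7 x yaw 13.6
[[546.0, 162.8], [505.7, 325.7], [640.1, 361.6]] 167.8 139.2 c [593.1 262.2] y yaw 103.9 x yaw 15.0
[[528.3, 144.6], [491.2, 323.6], [643.3, 366.6]] 182.8 158.0 c [585.8 255.6] y yaw 101.7 x yaw 15.8
```

In the tool's units: 25.5 mm is 0.255, 8.2 mm is 0.082.

```bash
echo '[[[0.255,0.082,0,0,0,0],[0,0,0.4,0,0,0],[0,0,0.4,0,0,0],[0,0,0.4,0,0,0],[0,0,0.4,0,0,0]]]' > mv.in && python3 jog.py mv.in
echo '[[[0,0,0.4,0,0,0],[0,0,0.3,0,0,0],[0,0,0.24,0,0,0],[0,0,0,0,0,0],[0,0,0,0,0,0]]]' > mv.in && python3 jog.py mv.in
echo '[[[0,0,0,0,0,0],[0,0,0,0,0,0]]]' > mv.in && python3 jog.py mv.in
python3 -c "
from h import *
need((593.3,262,60))"
```

```text
t: 4.82
ee_pos: [593.8, 262.2, 164.3]
orientation: [0.347, 3.121, 0.002]
ft_force: [0.2, -0.1, -2.1]
width: 65.2
grasp_force: 30.0
t: 5.23
ee_pos: [593.3, 261.8, 70.2]
orientation: [-0.347, -3.12, 0.002]
ft_force: [0.1, 0.6, -1.7]
width: 64.8
grasp_force: 30.0
t: 5.4
ee_pos: [595.6, 262.7, 73.4]
orientation: [0.347, 3.119, 0.003]
ft_force: [0.3, 0.6, -1.0]
width: 64.8
grasp_force: 30.0
p [595.6 262.7  73.4] yawY 77.3 tilt [ 0.004  0.002 -1.   ] q [ 0.4   0.67  1.66 -0.    0.81 -0.95] w 64.8 g 30.0 f [ 0.3  0.6 -1. ] t 5.4
shift (tool axes, before turn) [ 2.2 -1.2 13.3]
```

```bash
echo '[[[0,0,0.1,0,0,0],[0,0,0.02,0,0,0],[0,0,0,0,0,0],[0,0,0,0,0,0]]]' > mv.in && python3 jog.py mv.in
echo '[[[0,0,0,0,0,0],[0,0,0,0,0,0],[0,0,0,0,0,0],[0,0,0,0,0,0],[0,0,0,0,0,0]]]' > mv.in && python3 jog.py mv.in 88
echo '[[[0,0,-0.2,0,0,0],[0,0,-0.4,0,0,0],[0,0,-0.4,0,0,0],[0,0,-0.4,0,0,0],[0,0,-0.4,0,0,0]]]' > mv.in && python3 jog.py mv.in
echo '[[[0,0,-0.4,0,0,0],[0,0,-0.3,0,0,0],[0,0,0,0,0,0]]]' > mv.in && python3 jog.py mv.in
python3 -c "
from h import *
d=shot('top')
for c in blobs(d,(14,50,120),(30,150,255),800,(140,140,310,260)): print('div?',cv2.minAreaRect(c),cv2.approxPolyDP(cv2.convexHull(c),5,True).reshape(-1,2).tolist())
need((660,-46,300),100)"
```

```text
t: 5.73
ee_pos: [595.1, 262.5, 60.3]
orientation: [0.348, 3.12, 0.002]
ft_force: [-1.1, -1.2, 5.0]
width: 65.4
grasp_force: 30.0
t: 6.15
ee_pos: [594.0, 261.9, 58.7]
orientation: [-0.348, -3.122, 0.0]
ft_force: [-0.2, -0.4, 0.7]
width: 87.8
grasp_force: 0.0
t: 6.57
ee_pos: [593.7, 261.8, 240.4]
orientation: [-0.348, -3.122, 0.001]
ft_force: [1.6, 0.9, -0.4]
width: 87.7
grasp_force: 0.0
t: 6.82
ee_pos: [597.0, 263.2, 316.8]
orientation: [0.347, 3.112, 0.009]
ft_force: [1.5, -0.0, -0.1]
width: 87.5
grasp_force: 0.0
div? ((273.032958984375, 161.96192932128906), (40.682064056396484, 50.51416015625), 85.91438293457031) [[296, 142], [297, 180], [250, 182], [250, 144]]
p [595.8 262.7 313.2] yawY 77.3 tilt [ 0.007  0.003 -1.   ] q [ 0.4   0.39  1.51 -0.    1.24 -0.95] w 87.8 g 0.0 f [ 0.   0.2 -1.3] t 6.9
shift (tool axes, before turn) [-130.5 -287.    12.7]
rotvec to target [ 0.003  0.007 -0.396]
shift in target axes [  -9.6 -315.1   13.2]
```

In the tool's units: -35.9 mm is -0.359, -15.9 mm is -0.159.

```bash
echo '[[[-0.159,-0.359,0,0,0,0],[-0.159,-0.359,0,0,0,0],[-0.159,-0.359,0,0,0,0],[-0.159,-0.359,0,0,0,0],[-0.159,-0.359,0,0,0,0]]]' > mv.in && python3 jog.py mv.in
echo '[[[-0.159,-0.359,0,0,0,0],[-0.159,-0.359,0,0,0,0],[-0.159,-0.359,0,0,0,0],[0,0,0,0,0,-0.12],[0,0,0,0,0,-0.12]]]' > mv.in && python3 jog.py mv.in 40
echo '[[[0,0,0,0,0,-0.02],[0,0,0,0,0,0],[0,0,0,0,0,0],[0,0,0,0,0,0],[0,0,0,0,0,0]]]' > mv.in && python3 jog.py mv.in
python3 -c "
from h import *
need((655,-46,310),92)
d=shot('wrist','w4')
for c in blobs(d,(10,40,100),(32,190,255),4000): print(cv2.contourArea(c),[ (u.tolist(),ray(d,u,5)[:2].round(1).tolist()) for u in cv2.approxPolyDP(cv2.convexHull(c),8,True).reshape(-1,2)])
"
```

```text
t: 7.28
ee_pos: [631.4, 67.6, 306.9]
orientation: [-0.347, -3.12, 0.001]
ft_force: [-0.3, 0.8, 0.2]
width: 88.0
grasp_force: 0.0
t: 7.7
ee_pos: [654.4, -48.9, 306.5]
orientation: [0.031, -3.138, -0.0]
ft_force: [0.5, 0.3, 0.0]
width: 57.8
grasp_force: 0.0
t: 8.12
ee_pos: [654.9, -45.6, 308.6]
orientation: [0.059, -3.141, -0.0]
ft_force: [-0.6, -0.7, 0.1]
width: 40.2
grasp_force: 0.0
p [654.9 -45.6 308.6] yawY 92.2 tilt [-0. -0. -1.] q [-0.09  0.41  1.49 -0.    1.25 -1.7 ] w 40.2 g 0.0 f [-0.6 -0.7  0.1] t 8.1
shift (tool axes, before turn) [-0.1 -0.4 -1.4]
rotvec to target [ 0.    -0.     0.003]
shift in target axes [-0.1 -0.4 -1.4]
82200.5 [([552, 24], [464.5, 280.4]), ([559, 58], [501.5, 299.9]), ([439, 199], [687.9, 184.1]), ([365, 265], [794.4, 91.8]), ([86, 323], [913.0, -341.8]), ([33, 308], [888.2, -421.3]), ([3, 188], [694.5, -427.3]), ([0, 43], [510.1, -392.1]), ([93, 0], [459.4, -271.8]), ([528, 0], [440.4, 244.6])]
7158.5 [([559, 210], [697.8, 358.1]), ([522, 307], [858.0, 346.9]), ([377, 295], [845.0, 116.5]), ([375, 267], [797.2, 107.3]), ([483, 223], [721.3, 254.2])]
5147.5 [([343, 410], [1077.4, 86.2]), ([211, 411], [1088.3, -146.4]), ([221, 370], [998.1, -127.5]), ([333, 370], [991.1, 60.9])]
```

View pics/w4.png

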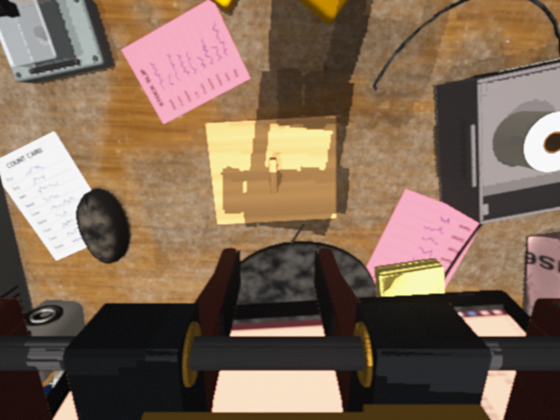

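Divider corners are at (206,124), (337,117), (340,217) and (216,224), the lug runs from (272,157) to (273,192), and the roll is upright in the tote at about (550,140).

```bash
python3 -c "
from h import *
d=shot('wrist','w5')
g=d['bgr']; hsv=cv2.cvtColor(g,cv2.COLOR_BGR2HSV)
print(hsv[130,220],hsv[210,300],hsv[110,220],hsv[230,230],hsv[170,355])
C=[ray(d,u,5)[:2] for u in [(206,124),(337,117),(340,217),(216,224)]]
print(np.round(C,1).tolist(),'c',np.mean(C,0).round(1))
for i in range(4):
    v=C[(i+1)%4]-C[i]; print(np.linalg.norm(v).round(1),np.degrees(np.arctan2(v[1],v[0])).round(1))
t=shot('top'); c=[c for c in blobs(t,(14,50,120),(30,150,255),800,(240,130,310,190))][0]
print([ray(t,u,5)[:2].round(1).tolist() for u in cv2.boxPoints(cv2.minAreaRect(c))], ray(t,cv2.minAreaRect(c)[0],5).round(1))
print([ray(d,u,z).round(1).tolist() for u,z in [((272,157),31),((273,193),5),((272,160),31)]])
cv2.imwrite('pics/w5c.png',cv2.resize(g[105:235,195:350],None,fx=4.5,fy=4.5,interpolation=cv2.INTER_CUBIC))
"
```

```text
[ 24  95 249] [ 16 138 170] [ 15 132 168] [ 15  93 168] [ 16 122 169]
[[597.5, -141.7], [582.3, 30.1], [719.9, 47.1], [737.2, -131.1]] c [659.2 -48.9]
172.4 95.1
138.7 7.0
179.0 -84.5
140.1 -175.7Traceback (most recent call last):
  File "<string>", line 10, in <module>
    t=shot('top'); c=[c for c in blobs(t,(14,50,120),(30,150,255),800,(240,130,310,190))][0]
                     ~~~~~~~~~~~~~~~~~~~~~~~~~~~~~~~~~~~~~~~~~~~~~~~~~~~~~~~~~~~~~~~~~~~~^^^
IndexError: list index out of range
```

```bash
python3 -c "
import cv2
g=cv2.imread('pics/w5.png')
cv2.imwrite('pics/w5c.png',cv2.resize(g[105:235,195:350],None,fx=4.5,fy=4.5,interpolation=cv2.INTER_CUBIC))
"
```

```text
(no output)
```

View pics/w5c.png

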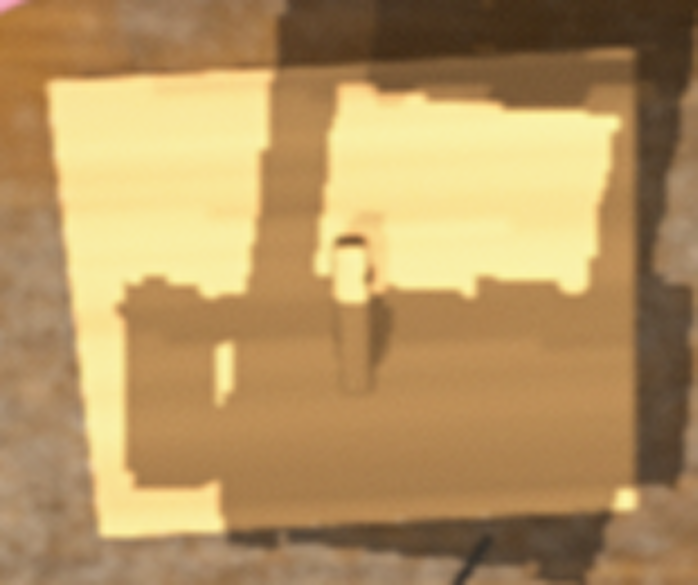

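The crop gives divider corners (205.4,122.8), (336.3,115.7), (336.8,217.9) and (217,224.3), and the lug top from (272.8,159.9) to (274.3,192.3).

```bash
python3 -c "
from h import *
d=shot('wrist')
C=[ray(d,u,5)[:2] for u in [(205.4,122.8),(336.3,115.7),(336.8,217.9),(217,224.3)]]
print(np.round(C,1).tolist(),'c',np.mean(C,0).round(1))
for i in range(4):
    v=C[(i+1)%4]-C[i]; print(np.linalg.norm(v).round(1),np.degrees(np.arctan2(v[1],v[0])).round(1))
L=np.array([ray(d,u,31)[:2] for u in [(272.8,159.9),(274.3,192.3)]]);v=L[1]-L[0]
print(L.round(1).tolist(),L.mean(0),np.linalg.norm(v),np.degrees(np.arctan2(v[1],v[0])))
need((*L.mean(0),22),95)
"
```

```text
[[596.2, -142.6], [580.8, 28.8], [721.6, 42.5], [737.9, -129.8]] c [659.1 -50.3]
172.2 95.1
141.5 5.5
173.0 -84.6
142.3 -174.8
[[637.7, -52.1], [680.4, -48.7]] [659.0366388  -50.39206051] 42.876248460977685 4.577765154636592
p [655.  -45.9 308.9] yawY 92.2 tilt [ 0. -0. -1.] q [-0.09  0.4   1.49 -0.    1.25 -1.7 ] w 40.1 g 0.0 f [ 0.1 -1.1  1.1] t 8.3
shift (tool axes, before turn) [ -3.8  -4.6 286.9]
rotvec to target [-0.     0.    -0.049]
shift in target axes [ -3.6  -4.8 286.9]
```

In the tool's units: 40 mm is 0.4, -4.7 mm is -0.047.

```bash
echo '[[[-0.037,-0.047,0,0,0,-0.052],[0,0,0.4,0,0,0],[0,0,0.4,0,0,0],[0,0,0.4,0,0,0],[0,0,0.4,0,0,0]]]' > mv.in && python3 jog.py mv.in
echo '[[[0,0,0.4,0,0,0],[0,0,0.4,0,0,0],[0,0,0.3,0,0,0],[0,0,0,0,0,0],[0,0,0,0,0,0]]]' > mv.in && python3 jog.py mv.in
echo '[[[0,0,0,0,0,0],[0,0,0,0,0,0],[0,0,0,0,0,0],[0,0,0,0,0,0]]]' > mv.in && python3 jog.py mv.in
python3 -c "
from h import *
need((659.1,-50.3,25),95.2)"
```

```text
t: 8.73
ee_pos: [659.0, -50.7, 147.8]
orientation: [-0.141, 3.137, -0.0]
ft_force: [0.4, 0.3, -0.1]
width: 39.7
grasp_force: 0.0
t: 9.15
ee_pos: [657.9, -50.6, 37.6]
orientation: [0.141, -3.135, -0.001]
ft_force: [-0.6, 0.0, 0.3]
width: 40.2
grasp_force: 0.0
t: 9.48
ee_pos: [660.1, -50.8, 41.0]
orientation: [-0.141, 3.135, -0.001]
ft_force: [-0.2, -0.3, -0.5]
width: 40.1
grasp_force: 0.0
p [660.1 -50.8  41. ] yawY 95.2 tilt [ 0.003 -0.    -1.   ] q [-0.09  0.73  1.63  0.    0.78 -1.76] w 40.1 g 0.0 f [-0.2 -0.3 -0.5] t 9.5
shift (tool axes, before turn) [ 1.1  0.6 16. ]
rotvec to target [-0.001  0.003 -0.001]
shift in target axes [ 1.   0.6 16. ]
```

In the tool's units: 14 mm is 0.14, 1 mm is 0.01.

```bash
echo '[[[0.01,0.006,0.14,0,0,0],[0,0,0,0,0,0],[0,0,0,0,0,0],[0,0,0,0,0,0]]]' > mv.in && python3 jog.py mv.in
echo '[[[0,0,0,0,0,0],[0,0,0,0,0,0],[0,0,0,0,0,0],[0,0,0,0,0,0],[0,0,0,0,0,0]]]' > mv.in && python3 jog.py mv.in 0
echo '[[[0,0,0,0,0,0],[0,0,-0.2,0,0,0],[0,0,-0.3,0,0,0],[0,0,-0.4,0,0,0],[0,0,-0.4,0,0,0]]]' > mv.in && python3 jog.py mv.in
echo '[[[0,0,-0.3,0,0,0],[0,0,0,0,0,0],[0,0,0,0,0,0],[0,0,0,0,0,0],[0,0,0,0,0,0]]]' > mv.in && python3 jog.py mv.in
python3 -c "
from h import *
need((593.3,262,190),103.6)"
```

```text
t: 9.82
ee_pos: [657.4, -50.2, 24.4]
orientation: [0.142, -3.137, -0.0]
ft_force: [0.2, -0.1, -0.5]
width: 39.8
grasp_force: 0.0
t: 10.23
ee_pos: [657.9, -50.2, 25.0]
orientation: [-0.142, 3.138, -0.0]
ft_force: [1.0, -0.9, 0.9]
width: 10.1
grasp_force: 0.4
t: 10.65
ee_pos: [656.6, -50.1, 154.9]
orientation: [0.141, -3.135, -0.001]
ft_force: [0.8, -0.0, -2.1]
width: 10.1
grasp_force: 30.0
t: 11.07
ee_pos: [656.3, -50.1, 182.5]
orientation: [0.141, -3.134, -0.001]
ft_force: [-0.2, 0.0, -2.3]
width: 9.9
grasp_force: 30.0
p [656.3 -50.1 182.5] yawY 95.2 tilt [-0.004  0.    -1.   ] q [-0.09  0.54  1.59  0.    1.02 -1.76] w 9.9 g 30.0 f [-0.2  0.  -2.3] t 11.1
shift (tool axes, before turn) [ 34.7 316.5  -7.1]
rotvec to target [ 0.001 -0.004 -0.147]
shift in target axes [-12.1 318.1  -7.5]
```

```bash
echo '[[[0.023,0.2,-0.02,0,0,0],[0.044,0.395,-0.02,0,0,0],[0.044,0.395,-0.02,0,0,0],[0.044,0.395,-0.02,0,0,0],[0.044,0.395,0,0,0,0]]]' > mv.in && python3 jog.py mv.in
echo '[[[0.044,0.395,0,0,0,0],[0.044,0.395,0,0,0,0],[0.04,0.395,0,0,0,0],[0.02,0.2,0,0,0,-0.07],[0,0,0,0,0,-0.077]]]' > mv.in && python3 jog.py mv.in
echo '[[[0,0,0,0,0,0],[0,0,0,0,0,0],[0,0,0,0,0,0],[0,0,0,0,0,0],[0,0,0,0,0,0]]]' > mv.in && python3 jog.py mv.in
python3 -c "
from h import *
d=shot('wrist','w6')
need((592.3,262,109),103.6)"
```

```text
t: 11.48
ee_pos: [620.6, 126.5, 190.9]
orientation: [0.14, -3.135, 0.001]
ft_force: [1.4, -0.1, -1.6]
width: 9.9
grasp_force: 30.0
t: 11.9
ee_pos: [592.5, 266.0, 190.4]
orientation: [0.383, -3.115, -0.0]
ft_force: [0.9, -1.1, -2.8]
width: 9.8
grasp_force: 30.0
t: 12.32
ee_pos: [594.9, 260.9, 192.5]
orientation: [0.368, -3.119, 0.0]
ft_force: [0.7, -0.5, -2.6]
width: 10.0
grasp_force: 30.0
p [595.  261.1 192.7] yawY 103.5 tilt [-0. -0. -1.] q [ 0.4   0.51  1.61 -0.    1.02 -1.41] w 9.7 g 30.0 f [-0.  -0.9 -1.3] t 12.4
shift (tool axes, before turn) [ 2.3  1.5 83.7]
rotvec to target [-0.    -0.    -0.002]
shift in target axes [ 2.4  1.5 83.7]
```

View pics/w6.png

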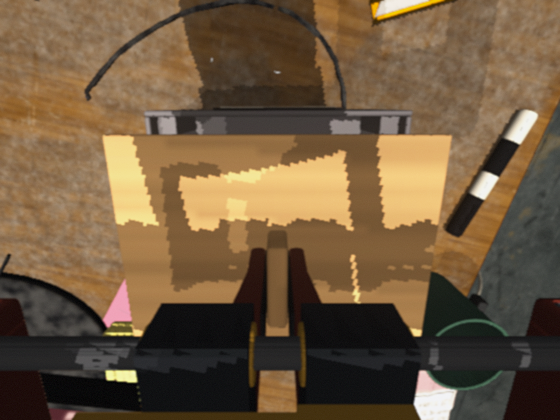

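The divider is held level, its front edge running from (104,134) to (452,134), parallel to the tote's near rim from (146,113) to (410,111). Checking centring with rays.

```bash
python3 -c "
from h import *
d=shot('wrist')
f=lambda P:[((P[0]+P[1])/2).round(1),np.linalg.norm(P[1]-P[0]).round(1),np.degrees(np.arctan2(*(P[1]-P[0])[::-1])).round(1)]
D=f([ray(d,u,172.7)[:2] for u in [(104,134),(452,134)]]); T=f([ray(d,u,98)[:2] for u in [(146,112),(410.5,110.5)]])
a=np.radians(13.6);n=np.array([np.cos(a),np.sin(a)])
print('div',D,'centre',D[0]+71*n,'tote',T,'centre',T[0]+79*n)
need((592.3,262,109),103.6)"
```

```text
div [array([526.6, 244.9]), np.float64(170.3), np.float64(103.4)] centre [595.60923104 261.59509003] tote [array([517.1, 243. ]), np.float64(184.2), np.float64(103.8)] centre [593.88491905 261.57622694]
p [595.  261.2 192.8] yawY 103.5 tilt [-0. -0. -1.] q [ 0.4   0.51  1.61 -0.    1.02 -1.41] w 9.7 g 30.0 f [-0.3  0.7 -1.7] t 12.4
shift (tool axes, before turn) [ 2.4  1.4 83.8]
rotvec to target [-0.    -0.    -0.002]
shift in target axes [ 2.4  1.4 83.8]
```

In the tool's units: 30 mm is 0.3, 4 mm is 0.04.

```bash
echo '[[[0.021,0.007,0.3,0,0,0],[0,0,0.3,0,0,0],[0,0,0.04,0,0,0],[0,0,0,0,0,0],[0,0,0,0,0,0]]]' > mv.in && python3 jog.py mv.in
echo '[[[0,0,0,0,0,0],[0,0,0,0,0,0],[0,0,0,0,0,0],[0,0,0,0,0,0],[0,0,0,0,0,0]]]' > mv.in && python3 jog.py mv.in
python3 -c "
from h import *
need((593,262,109),103.6)"
```

```text
t: 12.83
ee_pos: [593.1, 262.1, 129.6]
orientation: [-0.371, 3.119, 0.0]
ft_force: [0.5, -0.4, -1.7]
width: 10.1
grasp_force: 30.0
t: 13.25
ee_pos: [592.8, 262.2, 129.5]
orientation: [-0.372, 3.119, 0.0]
ft_force: [0.3, 0.0, -2.8]
width: 10.2
grasp_force: 30.0
p [592.8 262.2 129.5] yawY 103.6 tilt [ 0.001  0.    -1.   ] q [ 0.4   0.59  1.64  0.    0.91 -1.41] w 10.2 g 30.0 f [ 0.3  0.  -2.8] t 13.2
shift (tool axes, before turn) [-0.1 -0.2 20.5]
rotvec to target [ 0.     0.001 -0.   ]
shift in target axes [-0.1 -0.2 20.5]
```

```bash
echo '[[[0,0,0.05,0,0,0],[0,0,0.05,0,0,0],[0,0,0.05,0,0,0],[0,0,0.03,0,0,0],[0,0,0,0,0,0]]]' > mv.in && python3 jog.py mv.in
echo '[[[0,0,0.015,0,0,0],[0,0,0,0,0,0],[0,0,0,0,0,0],[0,0,0,0,0,0],[0,0,0,0,0,0]]]' > mv.in && python3 jog.py mv.in
python3 -c "
from h import *
need((593,262,109),103.6)"
```

```text
t: 13.67
ee_pos: [591.9, 261.8, 109.5]
orientation: [0.372, -3.118, 0.001]
ft_force: [-0.6, -0.6, -2.4]
width: 9.6
grasp_force: 30.0
t: 14.08
ee_pos: [592.6, 262.1, 109.5]
orientation: [-0.372, 3.119, 0.0]
ft_force: [0.2, -0.3, -2.1]
width: 9.9
grasp_force: 30.0
p [592.6 262.1 109.5] yawY 103.6 tilt [ 0.  0. -1.] q [ 0.4   0.62  1.65  0.    0.88 -1.41] w 9.9 g 30.0 f [ 0.2 -0.3 -2.1] t 14.1
shift (tool axes, before turn) [-0.3 -0.2  0.5]
rotvec to target [ 0.  0. -0.]
shift in target axes [-0.3 -0.2  0.5]
```

```bash
echo '[[[0,0,0.015,0,0,0],[0,0,0,0,0,0],[0,0,0,0,0,0],[0,0,0,0,0,0]]]' > mv.in && python3 jog.py mv.in
echo '[[[0,0,0,0,0,0],[0,0,0,0,0,0],[0,0,0,0,0,0],[0,0,0,0,0,0],[0,0,0,0,0,0]]]' > mv.in && python3 jog.py mv.in 40
echo '[[[0,0,-0.2,0,0,0],[0,0,-0.4,0,0,0],[0,0,-0.4,0,0,0],[0,0,-0.4,0,0,0],[0,0,-0.4,0,0,0]]]' > mv.in && python3 jog.py mv.in 88
echo '[[[0,0,-0.2,0,0,0],[0,0,0,0,0,0],[0,0,0,0,0,0],[0,0,0,0,0,0],[0,0,0,0,0,0]]]' > mv.in && python3 jog.py mv.in
python3 -c "
from h import *
d=shot('wrist','w7'); 
need((470,-55,320),77)"
```

```text
t: 14.42
ee_pos: [592.8, 262.2, 108.9]
orientation: [-0.372, 3.119, 0.0]
ft_force: [-0.8, 0.1, 5.7]
width: 9.5
grasp_force: 30.0
t: 14.83
ee_pos: [592.6, 262.0, 107.8]
orientation: [0.372, -3.12, 0.0]
ft_force: [-0.5, 0.2, 0.1]
width: 38.9
grasp_force: 0.0
t: 15.25
ee_pos: [592.2, 261.9, 289.5]
orientation: [0.372, -3.119, 0.0]
ft_force: [1.0, 1.1, -0.2]
width: 69.3
grasp_force: 0.0
t: 15.67
ee_pos: [591.6, 261.7, 305.6]
orientation: [0.371, -3.116, 0.002]
ft_force: [0.7, -0.6, 0.1]
width: 87.4
grasp_force: 0.0
p [591.7 261.7 305.6] yawY 103.6 tilt [-0.003 -0.001 -1.   ] q [ 0.4   0.39  1.51 -0.    1.24 -1.41] w 87.8 g 0.0 f [ 0.4 -0.  -0.4] t 15.7
shift (tool axes, before turn) [ 192.7 -279.2  -13.5]
rotvec to target [-0.001 -0.003  0.464]
shift in target axes [  47.3 -335.9  -14.4]
```

View pics/w7.png

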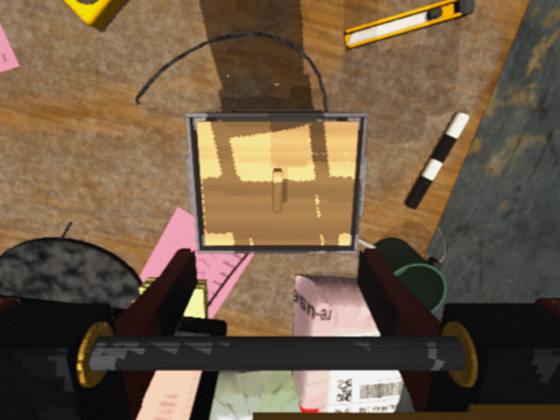

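The divider sits square inside the rim, with its gaps even at (198,122)–(358,245). Now to look at the tapes.

Units first: shifts go in units of 100 mm. So -31 mm is -0.31, 21.4 mm is 0.214.

```bash
echo '[[[0.214,-0.31,-0.03,0,0,0],[0.214,-0.31,-0.03,0,0,0],[0.214,-0.31,-0.03,0,0,0],[0.214,-0.31,0,0,0,0],[0.214,-0.31,0,0,0,0]]]' > mv.in && python3 jog.py mv.in
echo '[[[0.214,-0.31,0,0,0,0],[0.214,-0.31,0,0,0,0],[0.214,-0.31,0,0,0,0],[0.214,-0.31,0,0,0,0],[0,0,0,0,0,0]]]' > mv.in && python3 jog.py mv.in
echo '[[[0,0,0,0,0,0],[0,0,0,0,0,0],[0,0,0,0,0,0],[0,0,0,0,0,0],[0,0,0,0,0,0]]]' > mv.in && python3 jog.py mv.in
python3 -c "
from h import *
d=shot('wrist','w8'); need((470,-55,320))
B=blobs(d,(20,120,80),(36,255,255),600)
for c in B: 
    r=cv2.minAreaRect(c); print(cv2.contourArea(c),np.round(r[0]),np.round(r[1]),r[2],ray(d,r[0],32)[:2].round(1))
x0,y0,x1,y1=[f(v) for f,v in zip((min,min,max,max),[[cv2.boundingRect(c)[0] for c in B[:2]],[cv2.boundingRect(c)[1] for c in B[:2]],[sum(cv2.boundingRect(c)[0::2]) for c in B[:2]],[sum(cv2.boundingRect(c)[1::2]) for c in B[:2]]])]
print(x0,y0,x1,y1)
x0-=15;y0-=15;x1+=15;y1+=15
k=780/(x1-x0); print(k); cv2.imwrite('pics/w8c.png',cv2.resize(d['bgr'][max(y0,0):y1,max(x0,0):x1],None,fx=k,fy=k,interpolation=cv2.INTER_CUBIC))"
```

```text
t: 16.13
ee_pos: [523.6, 84.9, 315.5]
orientation: [0.372, -3.117, 0.0]
ft_force: [0.1, -0.9, 0.0]
width: 87.8
grasp_force: 0.0
t: 16.55
ee_pos: [468.1, -58.7, 315.6]
orientation: [0.365, -3.117, 0.001]
ft_force: [0.2, 0.2, -0.2]
width: 87.9
grasp_force: 0.0
t: 16.97
ee_pos: [471.2, -53.4, 316.6]
orientation: [0.375, -3.119, -0.0]
ft_force: [1.3, -0.7, -1.3]
width: 87.8
grasp_force: 0.0
p [471.2 -53.5 316.6] yawY 103.7 tilt [-0.  0. -1.] q [-0.14  0.11  1.87  0.    1.16 -1.95] w 87.8 g 0.0 f [-0.5  0.7 -0.3] t 17.0
shift (tool axes, before turn) [ 1.5 -1.2 -3.4]
2389.5 [235. 122.] [51. 52.] 43.66777801513672 [ 421.2 -120. ]
2192.0 [326. 151.] [49. 52.] 48.36646270751953 [428.4   0.8]
792.0 [348. 381.] [29. 54.] 71.56504821777344 [777.7 139.4]
205 95 360 184
4.216216216216216
```

View pics/w8c.png

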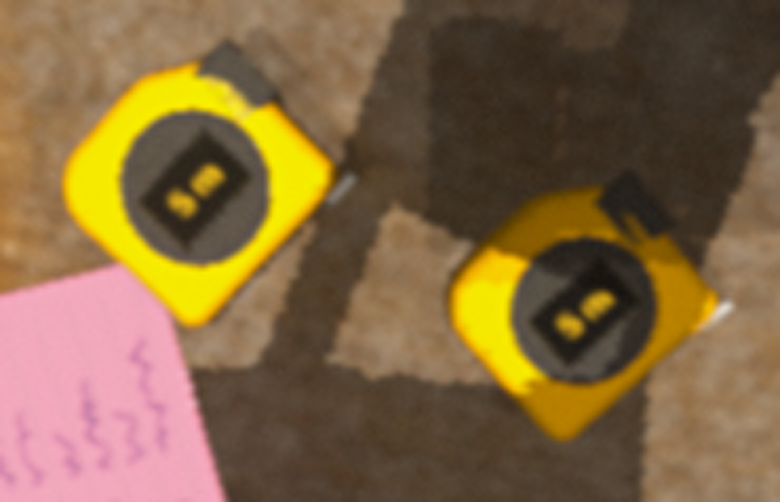

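The silver hooks are at (343,187) and (722,312) in the crop, on the upper-right ends, and the flat feet face lower right. So tape -y points upper-right, which is about 149° in the world. Measuring yaw by rectifying the contours.

```bash
cat >> h.py <<'E'
def tapes(d,lo=(18,90,50)):
    for c in blobs(d,lo,(36,255,255),600)[:2]:
        W=np.array([ray(d,u,30)[:2] for u in c.reshape(-1,2)],np.float32)
        r=cv2.minAreaRect(W); b=cv2.boxPoints(r)
        for i in range(2):
            v=b[i+1]-b[i]; print("c",np.round(r[0],1),"edge len %.1f dir %.1f"%(np.linalg.norm(v),np.degrees(np.arctan2(v[1],v[0]))))
E
python3 -c "
from h import *
d=shot('wrist'); tapes(d); tapes(d,(20,120,80))
f=lambda u:(u[0]/4.2162+190,u[1]/4.2162+80)
for foot in [((195,325),(335,175)),((567,440),(722,300))]:
    a,b=[ray(d,f(u),30)[:2] for u in foot]; v=b-a; print('foot edge',a.round(1),b.round(1),np.linalg.norm(v).round(1),np.degrees(np.arctan2(v[1],v[0])).round(1))
need((428,1,200),-31)
"
```

```text
c [787.4 249.9] edge len 526.3 dir -76.4
c [787.4 249.9] edge len 97.8 dir 13.6
c [583.7 305. ] edge len 200.1 dir -76.4
c [583.7 305. ] edge len 74.0 dir 13.6
c [ 422.1 -120. ] edge len 66.3 dir -30.6
c [ 422.1 -120. ] edge len 62.8 dir 59.4
c [429.2   1.4] edge len 66.6 dir -34.0
c [429.2   1.4] edge len 64.6 dir 56.0
foot edge [ 464.3 -110.1] [410.3 -78.3] 62.6 149.4
foot edge [472.1  12. ] [418.4  46.2] 63.6 147.6
p [471.1 -53.6 316.7] yawY 103.7 tilt [-0.  0. -1.] q [-0.14  0.11  1.87  0.    1.16 -1.95] w 87.7 g 0.0 f [-0.3  0.2  0.2] t 17.1
shift (tool axes, before turn) [ 29.   63.2 116.7]
rotvec to target [ 0.    -0.    -0.791]
shift in target axes [-24.6  65.1 116.7]
```

In the tool's units: 31.7 mm is 0.317, 30 mm is 0.3.

```bash
echo '[[[0.139,0.317,0,0,0,0],[0.139,0.317,0,0,0,0],[0,0,0.3,0,0,0.125],[0,0,0.3,0,0,0.125],[0,0,0.3,0,0,0.125]]]' > mv.in && python3 jog.py mv.in 88
echo '[[[0,0,0.3,0,0,0.125],[0,0,0,0,0,0.125],[0,0,0,0,0,0.125],[0,0,0,0,0,0.125],[0,0,0,0,0,0.125]]]' > mv.in && python3 jog.py mv.in >/dev/null
echo '[[[0,0,0,0,0,0.125],[0,0,0,0,0,0.125],[0,0,0,0,0,0.125],[0,0,0,0,0,0.125],[0,0,0,0,0,0.125]]]' > mv.in && python3 jog.py mv.in >/dev/null
echo '[[[0,0,0,0,0,0.125],[0,0,0,0,0,0.125],[0,0,0,0,0,0.125],[0,0,0,0,0,0.125],[0,0,0,0,0,0.125]]]' > mv.in && python3 jog.py mv.in >/dev/null
echo '[[[0,0,0,0,0,0.125],[0,0,0,0,0,0],[0,0,0,0,0,0],[0,0,0,0,0,0],[0,0,0,0,0,0]]]' > mv.in && python3 jog.py mv.in
python3 -c "
from h import *
need((429,1.4,20),-32.5)"
```

```text
t: 17.48
ee_pos: [429.3, 1.6, 226.7]
orientation: [0.223, 3.131, 0.0]
ft_force: [0.7, -0.4, -1.0]
width: 87.6
grasp_force: 0.0
t: 19.15
ee_pos: [429.0, 0.8, 196.8]
orientation: [2.752, 1.515, -0.0]
ft_force: [0.8, 0.2, -1.4]
width: 87.9
grasp_force: 0.0
p [429.    0.8 196.8] yawY -32.3 tilt [-0. -0. -1.] q [-0.03  0.2   2.08 -0.    0.86  0.54] w 87.9 g 0.0 f [ 0.8  0.2 -1.4] t 19.1
shift (tool axes, before turn) [  0.5  -0.3 176.8]
rotvec to target [0.    0.    0.003]
shift in target axes [  0.5  -0.3 176.8]
```

```bash
python3 -c "
from h import *
d=shot('wrist')
for c in blobs(d,(20,120,60),(36,255,255),600):
    W=np.array([ray(d,u,30)[:2] for u in c.reshape(-1,2)],np.float32); r=cv2.minAreaRect(W); print(np.round(r[0],1),np.round(r[1],1),r[2])
"
echo '[[[0.005,-0.003,0.4,0,0,0],[0,0,0.4,0,0,0],[0,0,0.4,0,0,0],[0,0,0.25,0,0,0],[0,0,0,0,0,0]]]' > mv.in && python3 jog.py mv.in
echo '[[[0,0,0,0,0,0],[0,0,0,0,0,0],[0,0,0,0,0,0],[0,0,0,0,0,0],[0,0,0,0,0,0]]]' > mv.in && python3 jog.py mv.in
python3 -c "
from h import *
need((429,1.4,20),-32.5)"
```

```text
[432.    5.4] [65.1 65.9] 56.00986862182617
[ 425.3 -114.2] [73.2 67.3] 58.847713470458984
t: 19.62
ee_pos: [425.9, 1.3, 47.9]
orientation: [-2.75, -1.511, 0.011]
ft_force: [-0.8, 0.5, -0.5]
width: 87.9
grasp_force: 0.0
t: 20.03
ee_pos: [430.0, 1.2, 53.2]
orientation: [2.753, 1.511, 0.004]
ft_force: [0.4, 0.1, -0.5]
width: 88.1
grasp_force: 0.0
p [430.    1.2  53.2] yawY -32.5 tilt [ 0.003 -0.    -1.   ] q [-0.02  0.49  2.15 -0.    0.49  0.54] w 88.1 g 0.0 f [ 0.4  0.1 -0.5] t 20.0
shift (tool axes, before turn) [-0.5 -1.  33.2]
rotvec to target [ 0.003 -0.002  0.   ]
shift in target axes [-0.4 -1.  33.2]
```

In the tool's units: 16 mm is 0.16, 15 mm is 0.15.

```bash
echo '[[[-0.005,-0.015,0.16,0,0,0],[0,0,0.15,0,0,0],[0,0,0,0,0,0],[0,0,0,0,0,0],[0,0,0,0,0,0]]]' > mv.in && python3 jog.py mv.in
echo '[[[0,0,0,0,0,0],[0,0,0,0,0,0],[0,0,0,0,0,0],[0,0,0,0,0,0],[0,0,0,0,0,0]]]' > mv.in && python3 jog.py mv.in 50
python3 -c "
from h import *
need((429,1.4,20),-32.5)"
echo '[[[0,0,0,0,0,0],[0,0,-0.2,0,0,0],[0,0,-0.4,0,0,0],[0,0,-0.4,0,0,0],[0,0,-0.4,0,0,0]]]' > mv.in && python3 jog.py mv.in
echo '[[[0,0,-0.2,0,0,0],[0,0,0,0,0,0],[0,0,0,0,0,0],[0,0,0,0,0,0],[0,0,0,0,0,0]]]' > mv.in && python3 jog.py mv.in
python3 -c "
from h import *
a=np.radians(13.6);X=np.array([np.cos(a),np.sin(a)]);Y=np.array([-np.sin(a),np.cos(a)]);c=np.array([593.3,262])
for s in (48,-47): print((c+2*X+s*Y+0*Y-2*Y).round(1))
need((*(c+2*X+46*Y),190),13.6)"
```

```text
t: 20.45
ee_pos: [427.8, 1.6, 21.6]
orientation: [2.754, 1.511, 0.001]
ft_force: [-1.1, 0.7, 0.6]
width: 87.7
grasp_force: 0.0
t: 20.87
ee_pos: [428.1, 1.6, 21.3]
orientation: [2.753, 1.511, 0.002]
ft_force: [-0.3, -0.1, 6.7]
width: 65.9
grasp_force: 30.0
p [428.1   1.6  21.3] yawY -32.5 tilt [ 0.001 -0.    -1.   ] q [-0.02  0.56  2.16 -0.    0.42  0.54] w 65.9 g 30.0 f [-0.3 -0.1  6.7] t 20.9
shift (tool axes, before turn) [0.3 0.9 1.3]
rotvec to target [ 0.001 -0.001  0.   ]
shift in target axes [0.3 0.9 1.3]
t: 21.28
ee_pos: [426.2, 1.7, 161.9]
orientation: [-2.753, -1.511, 0.004]
ft_force: [1.7, -0.3, -2.1]
width: 65.8
grasp_force: 30.0
t: 21.7
ee_pos: [426.1, 1.7, 179.1]
orientation: [-2.753, -1.51, 0.005]
ft_force: [0.6, -0.9, -2.2]
width: 66.0
grasp_force: 30.0
[584.4 307.2]
[606.8 214.8]
p [426.1   1.7 179.1] yawY -32.5 tilt [-0.004  0.    -1.   ] q [-0.02  0.23  2.1   0.    0.82  0.54] w 66.0 g 30.0 f [ 0.6 -0.9 -2.2] t 21.7
shift (tool axes, before turn) [342.7 -30.5 -11.5]
rotvec to target [-0.004  0.001 -0.804]
shift in target axes [259.7 225.8 -10.9]
```

In the tool's units: 38 mm is 0.38, 18 mm is 0.18.

```bash
echo '[[[0.18,-0.015,-0.03,0,0,0],[0.38,-0.034,-0.03,0,0,0],[0.38,-0.034,-0.03,0,0,0],[0.38,-0.034,-0.03,0,0,0],[0.38,-0.034,0,0,0,0]]]' > mv.in && python3 jog.py mv.in
echo '[[[0.38,-0.034,0,0,0,0],[0.38,-0.034,0,0,0,0],[0.38,-0.034,0,0,0,0],[0.38,-0.034,0,0,0,-0.1],[0.207,-0.018,0,0,0,-0.104]]]' > mv.in && python3 jog.py mv.in
echo '[[[0,0,0,0,0,-0.12],[0,0,0,0,0,-0.12],[0,0,0,0,0,-0.12],[0,0,0,0,0,-0.12],[0,0,0,0,0,-0.12]]]' > mv.in && python3 jog.py mv.in >/dev/null
echo '[[[0,0,0,0,0,0],[0,0,0,0,0,0],[0,0,0,0,0,0],[0,0,0,0,0,0],[0,0,0,0,0,0]]]' > mv.in && python3 jog.py mv.in
python3 -c "
from h import *
need((584.4,307.2,109),13.6)
d=shot('wrist','w9')"
```

```text
t: 22.12
ee_pos: [505.9, 154.6, 191.2]
orientation: [-2.754, -1.511, 0.005]
ft_force: [1.2, 0.4, -1.6]
width: 66.1
grasp_force: 30.0
t: 22.53
ee_pos: [584.7, 311.1, 189.9]
orientation: [-2.58, -1.791, 0.003]
ft_force: [0.7, -0.4, -2.5]
width: 66.1
grasp_force: 30.0
t: 23.37
ee_pos: [583.9, 307.9, 192.5]
orientation: [-1.945, -2.467, 0.001]
ft_force: [0.1, -0.1, -2.2]
width: 66.1
grasp_force: 30.0
p [583.9 307.9 192.5] yawY 13.5 tilt [-0. -0. -1.] q [0.47 0.53 1.58 0.   1.04 0.23] w 66.1 g 30.0 f [ 0.1 -0.1 -2.2] t 23.4
shift (tool axes, before turn) [-0.8  0.4 83.5]
rotvec to target [-0.     0.    -0.002]
shift in target axes [-0.8  0.4 83.5]
```

View pics/w9.png

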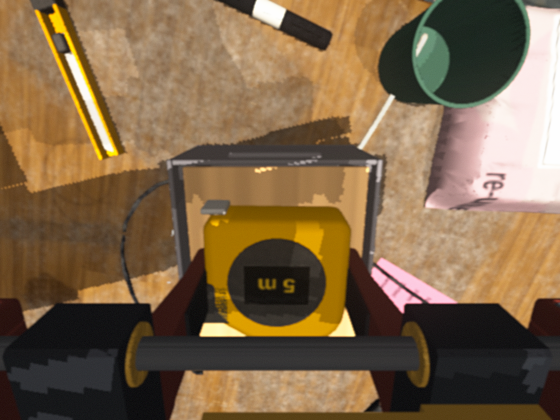

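The hook at (215,206) is on the left, which is the card side, and the foot edge is at row 207. Checking where that edge will land in the tote frame.

```bash
python3 -c "
from h import *
d=shot('wrist');c=np.array([593.3,262])
a=np.radians(13.6);X=np.array([np.cos(a),np.sin(a)]);Y=np.array([-np.sin(a),np.cos(a)])
for u,z in [((280,206),203.5),((205,260),203.5),((350,260),203.5),((172,162),98),((382,160),98),((277,162),98)]:
    p=ray(d,u,z)[:2]-c; print(u,(p@X).round(1),(p@Y).round(1))
"
echo '[[[-0.008,0.004,0.3,0,0,0],[0,0,0.3,0,0,0],[0,0,0.08,0,0,0],[0,0,0,0,0,0],[0,0,0,0,0,0]]]' > mv.in && python3 jog.py mv.in
echo '[[[0,0,0,0,0,0],[0,0,0,0,0,0],[0,0,0,0,0,0],[0,0,0,0,0,0],[0,0,0,0,0,0]]]' > mv.in && python3 jog.py mv.in
python3 -c "
from h import *
need((584.4,307.2,109),13.6)"
```

```text
(280, 206) 3.2 89.4
(205, 260) -30.5 64.2
(350, 260) 34.6 64.0
(172, 162) -74.8 91.2
(382, 160) 78.1 92.3
(277, 162) 1.8 91.0
t: 23.88
ee_pos: [584.7, 307.4, 125.2]
orientation: [-1.943, -2.468, 0.0]
ft_force: [0.1, 0.2, -1.6]
width: 66.1
grasp_force: 30.0
t: 24.3
ee_pos: [584.8, 307.5, 125.6]
orientation: [1.943, 2.468, 0.001]
ft_force: [-0.5, 0.2, -1.9]
width: 65.8
grasp_force: 30.0
p [584.8 307.5 125.6] yawY 13.6 tilt [ 0.001  0.    -1.   ] q [ 0.47  0.61  1.61 -0.    0.92  0.23] w 65.8 g 30.0 f [-0.5  0.2 -1.9] t 24.3
shift (tool axes, before turn) [-0.2 -0.5 16.6]
rotvec to target [ 0.001 -0.    -0.   ]
shift in target axes [-0.2 -0.4 16.6]
```

```bash
python3 -c "
from h import *
d=shot('wrist');c=np.array([593.3,262])
a=np.radians(13.6);X=np.array([np.cos(a),np.sin(a)]);Y=np.array([-np.sin(a),np.cos(a)])
R=np.array(d['R']);cc=(-R.T@np.array(d['t']));print('cam',(cc[:2]-c)@X,(cc[:2]-c)@Y,cc[2])
for u,z in [((280,206),137.6),((280,206),107),((277,282),137.6),((283,338),137.6)]:
    p=ray(d,u,z)[:2]-c; print(u,z,(p@X).round(1),(p@Y).round(1))
"
```

```text
cam 2.6066476479308776 129.21232847582363 270.821218828721
(280, 206) 137.6 3.9 89.1
(280, 206) 107 4.1 79.8
(277, 282) 137.6 2.6 53.0
(283, 338) 137.6 5.4 22.5
```

In the tool's units: -6 mm is -0.06, 6 mm is 0.06.

```bash
echo '[[[-0.06,-0.005,0,0,0,0],[0,0,0.06,0,0,0],[0,0,0.06,0,0,0],[0,0,0.02,0,0,0],[0,0,0,0,0,0]]]' > mv.in && python3 jog.py mv.in
echo '[[[0,0,0,0,0,0],[0,0,0,0,0,0],[0,0,0,0,0,0],[0,0,0,0,0,0]]]' > mv.in && python3 jog.py mv.in
python3 -c "
from h import *
need((582.4,300.9,110),13.6)"
```

```text
t: 24.77
ee_pos: [585.2, 301.1, 110.4]
orientation: [-1.943, -2.468, 0.001]
ft_force: [-0.4, -1.0, -0.7]
width: 66.3
grasp_force: 30.0
t: 25.1
ee_pos: [585.3, 301.4, 110.6]
orientation: [-1.943, -2.468, 0.0]
ft_force: [0.5, 0.0, -2.3]
width: 65.9
grasp_force: 30.0
p [585.3 301.4 110.6] yawY 13.6 tilt [-0. -0. -1.] q [0.46 0.63 1.62 0.   0.89 0.22] w 65.9 g 30.0 f [ 0.5  0.  -2.3] t 25.1
shift (tool axes, before turn) [ 0.2 -3.   0.6]
rotvec to target [-0.  0. -0.]
shift in target axes [ 0.2 -3.   0.6]
```

In the tool's units: 1.2 mm is 0.012.

```bash
echo '[[[0,0,0.012,0,0,0],[0,0,0,0,0,0],[0,0,0,0,0,0],[0,0,0,0,0,0]]]' > mv.in && python3 jog.py mv.in
echo '[[[0,0,0,0,0,0],[0,0,0,0,0,0],[0,0,0,0,0,0],[0,0,0,0,0,0],[0,0,0,0,0,0]]]' > mv.in && python3 jog.py mv.in 88
echo '[[[0,0,-0.2,0,0,0],[0,0,-0.3,0,0,0],[0,0,-0.3,0,0,0],[0,0,-0.3,0,0,0],[0,0,-0.3,0,0,0]]]' > mv.in && python3 jog.py mv.in
echo '[[[0,0,0,0,0,0],[0,0,0,0,0,0],[0,0,0,0,0,0],[0,0,0,0,0,0],[0,0,0,0,0,0]]]' > mv.in && python3 jog.py mv.in
python3 -c "
from h import *
need((423,-118,220),-30.6)
d=shot('wrist')
for c in blobs(d,(18,120,60),(36,255,255),2500):
    W=np.array([ray(d,u,120)[:2] for u in c.reshape(-1,2)],np.float32); r=cv2.minAreaRect(W); print(cv2.boundingRect(c),np.round(r[0],1),np.round(r[1],1),r[2])
t=shot('top')
for c in blobs(t,(22,110,80),(36,255,255),40,(140,140,320,260)): print(np.round(cv2.minAreaRect(c)[0]),ray(t,cv2.minAreaRect(c)[0],32).round(1))
"
```

```text
t: 25.43
ee_pos: [585.5, 301.4, 110.3]
orientation: [1.943, 2.469, 0.0]
ft_force: [-2.8, -0.8, 5.9]
width: 66.1
grasp_force: 30.0
t: 25.85
ee_pos: [585.5, 301.4, 109.5]
orientation: [1.943, 2.468, 0.0]
ft_force: [0.5, 0.3, 0.3]
width: 87.7
grasp_force: 0.0
t: 26.27
ee_pos: [585.3, 301.3, 250.9]
orientation: [-1.943, -2.468, 0.0]
ft_force: [-0.0, 0.1, -1.1]
width: 87.7
grasp_force: 0.0
t: 26.68
ee_pos: [584.7, 301.0, 247.9]
orientation: [-1.942, -2.468, 0.004]
ft_force: [-0.7, 0.2, 0.8]
width: 87.9
grasp_force: 0.0
p [584.7 301.  247.9] yawY 13.6 tilt [-0.003 -0.001 -1.   ] q [ 0.46  0.46  1.54 -0.    1.14  0.22] w 87.9 g 0.0 f [-0.7  0.2  0.8] t 26.7
shift (tool axes, before turn) [-369.3 -255.5   28.9]
rotvec to target [-0.002  0.002  0.771]
shift in target axes [-442.9   74.1   27.9]
(239, 162, 106, 76) [596.  309.1] [91.9 67. ] 13.576669692993164
(73, 11, 72, 136) [435.7 369.1] [19.5 97.3] 28.53964614868164
(253, 405, 307, 15) [773.9 109.3] [331.   19.6] 13.808426856994629
[291. 227.] [ 423.4 -116.8   32. ]
```

```bash
echo '[[[-0.2,-0.138,0,0,0,0],[-0.334,-0.23,0,0,0,0],[-0.334,-0.23,0,0,0,0],[-0.334,-0.23,0,0,0,0],[-0.334,-0.23,0,0,0,0]]]' > mv.in && python3 jog.py mv.in
echo '[[[-0.334,-0.23,0,0,0,0],[-0.334,-0.23,0,0,0,0],[-0.334,-0.23,0,0,0,0],[-0.334,-0.23,0,0,0,0],[-0.334,-0.23,0,0,0,0]]]' > mv.in && python3 jog.py mv.in
echo '[[[-0.334,-0.23,0,0,0,0],[-0.13,-0.087,0,0,0,0.111],[0,0,0,0,0,0.11],[0,0,0,0,0,0.11],[0,0,0,0,0,0.11]]]' > mv.in && python3 jog.py mv.in
echo '[[[0,0,0.15,0,0,0.11],[0,0,0.15,0,0,0.11],[0,0,0,0,0,0.11],[0,0,0,0,0,0],[0,0,0,0,0,0]]]' > mv.in && python3 jog.py mv.in
echo '[[[0,0,0,0,0,0],[0,0,0,0,0,0],[0,0,0,0,0,0]]]' > mv.in && python3 jog.py mv.in
python3 -c "
from h import *
need((425.5,-115,22),-30.6)
d=shot('wrist')
for c in blobs(d,(20,120,60),(36,255,255),600):
    W=np.array([ray(d,u,30)[:2] for u in c.reshape(-1,2)],np.float32); r=cv2.minAreaRect(W); print(np.round(r[0],1),np.round(r[1],1),r[2])
"
```

```text
t: 27.2
ee_pos: [517.4, 125.8, 248.9]
orientation: [-1.942, -2.469, 0.001]
ft_force: [0.5, -0.5, -0.2]
width: 87.8
grasp_force: 0.0
t: 27.62
ee_pos: [444.9, -63.6, 249.4]
orientation: [-1.943, -2.469, 0.0]
ft_force: [1.0, 0.1, -0.4]
width: 87.6
grasp_force: 0.0
t: 28.03
ee_pos: [425.8, -115.3, 249.3]
orientation: [-2.443, -1.975, 0.001]
ft_force: [0.4, -0.2, -0.0]
width: 87.7
grasp_force: 0.0
t: 28.45
ee_pos: [426.1, -114.7, 219.4]
orientation: [-2.726, -1.561, 0.001]
ft_force: [0.7, -0.2, -0.1]
width: 87.4
grasp_force: 0.0
t: 28.7
ee_pos: [426.4, -114.7, 220.0]
orientation: [2.727, 1.558, 0.001]
ft_force: [0.5, 0.2, 0.9]
width: 87.7
grasp_force: 0.0
p [ 426.4 -114.7  220. ] yawY -30.5 tilt [ 0.001 -0.    -1.   ] q [-0.29  0.18  2.04 -0.    0.92  0.24] w 87.7 g 0.0 f [0.5 0.2 0.9] t 28.7
shift (tool axes, before turn) [ -0.7  -0.8 198. ]
rotvec to target [ 0.001 -0.     0.002]
shift in target axes [ -0.7  -0.6 198. ]
[ 424.1 -117.6] [64.8 65.4] 59.417518615722656
```

```bash
echo '[[[-0.012,-0.006,0.4,0,0,0],[0,0,0.4,0,0,0],[0,0,0.4,0,0,0],[0,0,0.4,0,0,0],[0,0,0,0,0,0]]]' > mv.in && python3 jog.py mv.in
echo '[[[0,0,0,0,0,0],[0,0,0.2,0,0,0],[0,0,0.17,0,0,0],[0,0,0,0,0,0],[0,0,0,0,0,0]]]' > mv.in && python3 jog.py mv.in
echo '[[[0,0,0,0,0,0],[0,0,0,0,0,0],[0,0,0,0,0,0]]]' > mv.in && python3 jog.py mv.in
python3 -c "
from h import *
need((425,-116,21),-30.6)"
```

```text
t: 29.17
ee_pos: [420.1, -113.9, 52.8]
orientation: [-2.719, -1.552, 0.015]
ft_force: [-1.7, 0.5, -0.6]
width: 87.9
grasp_force: 0.0
t: 29.58
ee_pos: [426.5, -115.8, 25.1]
orientation: [2.727, 1.556, 0.004]
ft_force: [-0.9, 0.1, 0.3]
width: 87.9
grasp_force: 0.0
t: 29.83
ee_pos: [426.0, -115.7, 24.2]
orientation: [2.727, 1.556, 0.003]
ft_force: [-0.1, 0.2, 0.0]
width: 88.0
grasp_force: 0.0
p [ 426.  -115.7   24.2] yawY -30.6 tilt [ 0.003 -0.001 -1.   ] q [-0.29  0.57  2.13 -0.    0.44  0.24] w 88.0 g 0.0 f [-0.1  0.2  0. ] t 29.8
shift (tool axes, before turn) [-0.8 -0.7  3.2]
rotvec to target [ 0.003 -0.001  0.   ]
shift in target axes [-0.8 -0.7  3.2]
```

In the tool's units: 2 mm is 0.02.

```bash
echo '[[[0,0,0.02,0,0,0],[0,0,0,0,0,0],[0,0,0,0,0,0],[0,0,0,0,0,0],[0,0,0,0,0,0]]]' > mv.in && python3 jog.py mv.in 50
echo '[[[0,0,0,0,0,0],[0,0,0,0,0,0],[0,0,0,0,0,0],[0,0,0,0,0,0]]]' > mv.in && python3 jog.py mv.in
echo '[[[0,0,-0.2,0,0,0],[0,0,-0.4,0,0,0],[0,0,-0.4,0,0,0],[0,0,-0.4,0,0,0],[0,0,-0.3,0,0,0]]]' > mv.in && python3 jog.py mv.in
echo '[[[0,0,-0.1,0,0,0],[0,0,0,0,0,0],[0,0,0,0,0,0],[0,0,0,0,0,0],[0,0,0,0,0,0]]]' > mv.in && python3 jog.py mv.in
python3 -c "
from h import *
a=np.radians(13.6);X=np.array([np.cos(a),np.sin(a)]);Y=np.array([-np.sin(a),np.cos(a)]);c=np.array([593.3,262])
print((c+2*X-49*Y).round(1))
need((*(c+2*X-49*Y),210),13.6)"
```

```text
t: 30.25
ee_pos: [425.1, -115.5, 20.6]
orientation: [2.729, 1.557, -0.0]
ft_force: [-0.5, -1.0, 2.7]
width: 66.7
grasp_force: 30.0
t: 30.58
ee_pos: [425.1, -115.4, 20.7]
orientation: [2.729, 1.557, 0.0]
ft_force: [0.7, 0.3, 2.9]
width: 66.5
grasp_force: 30.0
t: 31.0
ee_pos: [424.9, -115.3, 193.1]
orientation: [2.728, 1.556, 0.001]
ft_force: [1.0, -0.0, -2.6]
width: 66.5
grasp_force: 30.0
t: 31.42
ee_pos: [423.7, -115.0, 198.6]
orientation: [-2.726, -1.555, 0.005]
ft_force: [0.2, 0.6, -2.2]
width: 66.3
grasp_force: 30.0
[606.8 214.8]
p [ 423.7 -115.   198.6] yawY -30.6 tilt [-0.004  0.001 -1.   ] q [-0.29  0.21  2.06 -0.    0.88  0.24] w 66.3 g 30.0 f [ 0.2  0.6 -2.2] t 31.4
shift (tool axes, before turn) [377.1 -10.3 -11.8]
rotvec to target [-0.004 -0.001 -0.771]
shift in target axes [277.5 255.5 -11.4]
```

In the tool's units: -1 mm is -0.01, 38 mm is 0.38.

```bash
echo '[[[0.18,-0.005,-0.03,0,0,0],[0.38,-0.01,-0.03,0,0,0],[0.38,-0.01,-0.03,0,0,0],[0.38,-0.01,-0.03,0,0,0],[0.38,-0.01,0,0,0,0]]]' > mv.in && python3 jog.py mv.in
echo '[[[0.38,-0.01,0,0,0,0],[0.38,-0.01,0,0,0,0],[0.38,-0.01,0,0,0,0],[0.38,-0.01,0,0,0,0],[0.38,-0.01,0,0,0,0]]]' > mv.in && python3 jog.py mv.in
echo '[[[0.17,-0.007,0,0,0,-0.111],[0,0,0,0,0,-0.11],[0,0,0,0,0,-0.11],[0,0,0,0,0,-0.11],[0,0,0,0,0,-0.11]]]' > mv.in && python3 jog.py mv.in >/dev/null
echo '[[[0,0,0,0,0,-0.11],[0,0,0,0,0,-0.11],[0,0,0,0,0,0],[0,0,0,0,0,0],[0,0,0,0,0,0]]]' > mv.in && python3 jog.py mv.in
echo '[[[0,0,0,0,0,0],[0,0,0,0,0,0],[0,0,0,0,0,0],[0,0,0,0,0,0]]]' > mv.in && python3 jog.py mv.in
python3 -c "
from h import *
need((606.8,214.8,109.5),13.6)
d=shot('wrist','w10');c=np.array([593.3,262])
a=np.radians(13.6);X=np.array([np.cos(a),np.sin(a)]);Y=np.array([-np.sin(a),np.cos(a)])
z=pose()[0][2]+11.5; print(z)
for u,zz in [((280,206),z),((280,206),z-31),((277,282),z),((283,338),z)]:
    p=ray(d,u,zz)[:2]-c; print(u,(p@X).round(1),(p@Y).round(1))
"
```

```text
t: 31.83
ee_pos: [507.8, 34.7, 211.3]
orientation: [-2.728, -1.555, 0.003]
ft_force: [1.1, -0.4, -2.1]
width: 66.3
grasp_force: 30.0
t: 32.25
ee_pos: [599.7, 201.0, 209.9]
orientation: [-2.728, -1.557, 0.006]
ft_force: [1.5, -0.4, -1.6]
width: 66.7
grasp_force: 30.0
t: 33.08
ee_pos: [607.7, 214.2, 211.2]
orientation: [-1.946, -2.464, 0.003]
ft_force: [-0.3, 0.2, -2.5]
width: 66.0
grasp_force: 30.0
t: 33.42
ee_pos: [608.2, 214.3, 212.7]
orientation: [1.944, 2.468, 0.0]
ft_force: [0.0, 0.4, -2.2]
width: 66.6
grasp_force: 30.0
p [608.2 214.3 212.7] yawY 13.5 tilt [ 0.  0. -1.] q [ 0.32  0.48  1.6  -0.    1.06  0.08] w 66.6 g 30.0 f [ 0.   0.4 -2.2] t 33.4
shift (tool axes, before turn) [  0.8  -1.2 103.2]
rotvec to target [ 0.    -0.    -0.001]
shift in target axes [  0.8  -1.2 103.2]
224.22687065239418
(280, 206) 4.7 -7.1
(280, 206) 4.9 -16.5
(277, 282) 3.4 -43.3
(283, 338) 6.2 -73.9
```

View pics/w10.png

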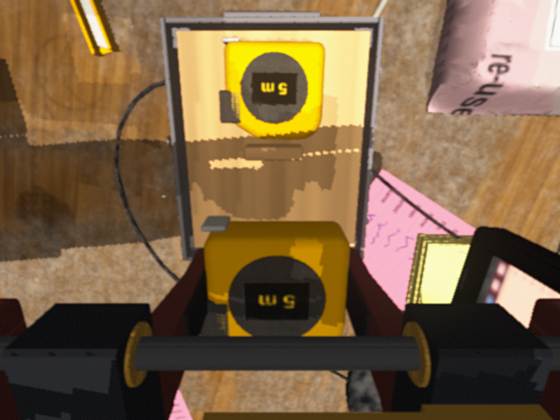

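Tape A lies flat and square, hook to the card side, at (275,88), clear of the lug at (272,152). The held tape B sits about 8 mm further down the hand than A did (circle at (277,299)), so I shift 3 mm towards +y and lower it.

In the tool's units: 30 mm is 0.3, 25 mm is 0.25.

```bash
echo '[[[0.035,-0.012,0.3,0,0,0],[0,0,0.3,0,0,0],[0,0,0.25,0,0,0],[0,0,0,0,0,0],[0,0,0,0,0,0]]]' > mv.in && python3 jog.py mv.in
echo '[[[0,0,0,0,0,0],[0,0,0,0,0,0],[0,0,0.06,0,0,0],[0,0,0,0,0,0],[0,0,0,0,0,0]]]' > mv.in && python3 jog.py mv.in
echo '[[[0,0,0,0,0,0],[0,0,0,0,0,0],[0,0,0,0,0,0]]]' > mv.in && python3 jog.py mv.in
python3 -c "
from h import *
need((606,217.7,109.5),13.6)"
```

```text
t: 33.88
ee_pos: [605.4, 217.2, 126.8]
orientation: [-1.943, -2.467, 0.004]
ft_force: [-0.2, -0.4, -0.9]
width: 66.3
grasp_force: 30.0
t: 34.3
ee_pos: [606.2, 217.5, 122.1]
orientation: [1.943, 2.468, 0.001]
ft_force: [-0.6, -0.7, -2.2]
width: 66.3
grasp_force: 30.0
t: 34.55
ee_pos: [606.2, 217.4, 121.8]
orientation: [1.943, 2.468, 0.0]
ft_force: [-0.2, -0.2, -2.1]
width: 66.9
grasp_force: 30.0
p [606.2 217.4 121.8] yawY 13.6 tilt [ 0.  0. -1.] q [ 0.33  0.59  1.66 -0.    0.89  0.09] w 66.9 g 30.0 f [-0.2 -0.2 -2.1] t 34.5
shift (tool axes, before turn) [ 0.3 -0.2 12.3]
rotvec to target [ 0. -0. -0.]
shift in target axes [ 0.3 -0.2 12.3]
```

In the tool's units: 5 mm is 0.05, 2 mm is 0.02.

```bash
echo '[[[0,0,0.05,0,0,0],[0,0,0.05,0,0,0],[0,0,0.02,0,0,0],[0,0,0,0,0,0],[0,0,0,0,0,0]]]' > mv.in && python3 jog.py mv.in
echo '[[[0,0,0,0,0,0],[0,0,0,0,0,0],[0,0,0,0,0,0]]]' > mv.in && python3 jog.py mv.in
echo '[[[0,0,0,0,0,0],[0,0,0,0,0,0],[0,0,0,0,0,0],[0,0,0,0,0,0],[0,0,0,0,0,0]]]' > mv.in && python3 jog.py mv.in 88
echo '[[[0,0,-0.2,0,0,0],[0,0,-0.4,0,0,0],[0,0,-0.4,0,0,0],[0,0,-0.4,0,0,0],[0,0,-0.4,0,0,0]]]' > mv.in && python3 jog.py mv.in
echo '[[[0,0,-0.2,0,0,0],[0,0,0,0,0,0],[0,0,0,0,0,0],[0,0,0,0,0,0],[0,0,0,0,0,0]]]' > mv.in && python3 jog.py mv.in
python3 -c "
from h import *
d=shot('wrist','w11')
need((505,-316,320),100)"
```

```text
t: 34.97
ee_pos: [605.9, 217.4, 109.7]
orientation: [-1.943, -2.468, 0.001]
ft_force: [-2.0, -0.7, 3.7]
width: 66.3
grasp_force: 30.0
t: 35.22
ee_pos: [606.0, 217.4, 109.7]
orientation: [-1.943, -2.468, 0.001]
ft_force: [-3.4, -1.6, 4.3]
width: 66.5
grasp_force: 30.0
t: 35.63
ee_pos: [606.3, 217.4, 109.5]
orientation: [1.943, 2.468, 0.0]
ft_force: [-0.1, 0.1, -0.5]
width: 87.6
grasp_force: 0.0
t: 36.05
ee_pos: [605.9, 217.3, 291.4]
orientation: [-1.943, -2.468, 0.0]
ft_force: [0.2, 0.5, -0.7]
width: 88.0
grasp_force: 0.0
t: 36.47
ee_pos: [605.2, 217.1, 307.5]
orientation: [-1.942, -2.467, 0.005]
ft_force: [-0.4, -0.2, 0.0]
width: 87.6
grasp_force: 0.0
p [605.3 217.1 307.4] yawY 13.6 tilt [-0.003 -0.001 -1.   ] q [ 0.33  0.39  1.52 -0.    1.24  0.09] w 87.7 g 0.0 f [-0.3 -0.5  0.6] t 36.5
shift (tool axes, before turn) [-494.7 -222.7  -11.6]
rotvec to target [-0.003 -0.002 -1.508]
shift in target axes [ 191.3 -507.6  -12.6]
```

Both tapes are down. Next is the switch box, approached with the tool's x along box +x.

```bash
echo '[[[-0.347,-0.183,0,0,0,0],[-0.347,-0.183,0,0,0,0],[-0.347,-0.183,0,0,0,0],[-0.347,-0.183,0,0,0,0],[-0.347,-0.183,0,0,0,0]]]' > mv.in && python3 jog.py mv.in 40
echo '[[[-0.347,-0.183,0,0,0,0],[-0.347,-0.183,0,0,0,0],[-0.347,-0.183,0,0,0,0],[-0.347,-0.183,0,0,0,0],[-0.347,-0.183,0,0,0,0]]]' > mv.in && python3 jog.py mv.in
echo '[[[-0.347,-0.183,0,0,0,0],[-0.347,-0.183,0,0,0,0],[-0.347,-0.183,0,0,0,0],[-0.347,-0.183,0,0,0,0],[0,0,0,0,0,0.125]]]' > mv.in && python3 jog.py mv.in
echo '[[[0,0,0,0,0,0.125],[0,0,0,0,0,0.125],[0,0,0,0,0,0.125],[0,0,0,0,0,0.125],[0,0,0,0,0,0.125]]]' > mv.in && python3 jog.py mv.in >/dev/null
echo '[[[0,0,0,0,0,0.125],[0,0,0,0,0,0.125],[0,0,0,0,0,0.125],[0,0,0,0,0,0.125],[0,0,0,0,0,0.125]]]' > mv.in && python3 jog.py mv.in >/dev/null
echo '[[[0,0,0,0,0,0.125],[0,0,0,0,0,0.125],[0,0,0,0,0,0],[0,0,0,0,0,0],[0,0,0,0,0,0]]]' > mv.in && python3 jog.py mv.in 
echo '[[[0,0,0,0,0,0],[0,0,0,0,0,0],[0,0,0,0,0,0]]]' > mv.in && python3 jog.py mv.in >/dev/null
python3 -c "
from h import *
d=shot('wrist','w12'); need((500,-320,300),-78)
R=np.array(d['R']);print((-R.T@np.array(d['t'])).round(1),R[0].round(3),R[1].round(3))
for n,p in [('box',(505,-316,30)),('knob',(486,-320,86))]: print(n,np.round(proj(d,p)))
w=cv2.imread('pics/w11.png')
u,v=np.round(proj(d,(495,-316,60))).astype(int); print(u,v)
x0=max(0,min(560-240,u-120)); y0=max(0,min(420-200,v-100)); print('off',x0,y0)
crop=cv2.resize(d['bgr'][y0:y0+200,x0:x0+240],None,fx=2.4,fy=2.4,interpolation=cv2.INTER_CUBIC)
small=cv2.resize(w[0:300,140:420],(224,240))
m=np.zeros((480,800,3),np.uint8); m[:,:576]=crop; m[:240,576:]=small; m[240:408,576:]=cv2.resize(d['bgr'],(224,168)); cv2.imwrite('pics/comp.png',m)
"
```

```text
t: 36.93
ee_pos: [556.6, 25.9, 308.1]
orientation: [-1.941, -2.468, 0.003]
ft_force: [0.3, 0.6, -0.2]
width: 57.9
grasp_force: 0.0
t: 37.35
ee_pos: [508.4, -164.4, 308.4]
orientation: [-1.942, -2.467, 0.001]
ft_force: [1.2, -0.4, 0.6]
width: 40.0
grasp_force: 0.0
t: 37.77
ee_pos: [469.1, -320.3, 308.2]
orientation: [-2.094, -2.341, 0.003]
ft_force: [-1.1, -0.7, -0.2]
width: 40.1
grasp_force: 0.0
t: 39.02
ee_pos: [471.0, -314.8, 308.9]
orientation: [-3.127, -0.292, 0.002]
ft_force: [0.4, -0.2, 0.1]
width: 40.0
grasp_force: 0.0
p [ 471.2 -314.9  309.6] yawY -79.5 tilt [-0. -0. -1.] q [-0.61  0.26  1.69 -0.    1.19  0.78] w 40.0 g 0.0 f [-0.5 -0.4  0.5] t 39.3
shift (tool axes, before turn) [27.4 10.3  9.6]
rotvec to target [ 0.     0.    -0.026]
shift in target axes [27.2 11.   9.6]
[ 553.5 -299.9  454.8] [ 0.182 -0.983 -0.   ] [-0.937 -0.174  0.303]
box [282. 147.]
knob [284. 171.]
281 159
off 161 59
```

View pics/comp.png

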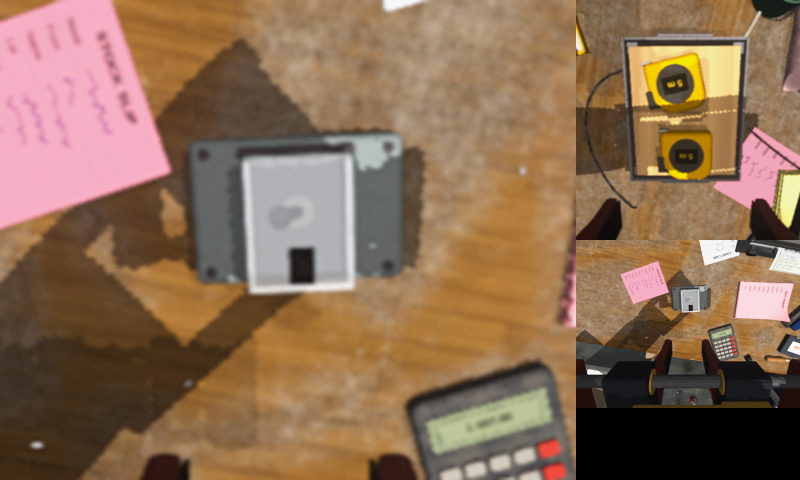

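The main view shows the box-top corners at (192,143), (402,133), (402,275) and (195,283), with the knob at (302,265) in the crop. In the inset, tape A looks turned a little since placing, so I am measuring both.

```bash
python3 -c "
from h import *
d=shot('wrist'); f=lambda u:(u[0]/2.4+161,u[1]/2.4+59)
C=[ray(d,f(u),30)[:2] for u in [(192,143),(402,133),(402,275),(195,283)]]
print(np.round(C,1).tolist(),'c',np.mean(C,0).round(1))
for i in range(4):
    v=C[(i+1)%4]-C[i]; print(np.linalg.norm(v).round(1),np.degrees(np.arctan2(v[1],v[0])).round(1))
print('knob',ray(d,f((302,265)),86).round(1))
# w11 camera from the current hand-eye
p,Q,o=pose(); Rc=np.array(d['R']); cc=-Rc.T@np.array(d['t'])
A=Q.inv().as_matrix()@Rc.T; b=Q.inv().apply(cc-p)
Q1=Ro.from_rotvec([-1.942,-2.467,.005]); p1=np.array([605.3,217.1,307.4])
R1=(Q1.as_matrix()@A).T; c1=p1+Q1.apply(b); d1=dict(d,R=R1,t=-R1@c1,bgr=cv2.imread('pics/w11.png'))
c=np.array([593.3,262]);a=np.radians(13.6);M=np.array([[np.cos(a),np.sin(a)],[-np.sin(a),np.cos(a)]])
for k in blobs(d1,(22,190,120),(34,255,255),800,(140,0,420,300)):
    W=np.array([M@(ray(d1,u,119)[:2]-c) for u in k.reshape(-1,2)],np.float32); r=cv2.minAreaRect(W); print('tape in tote',cv2.boundingRect(k),np.round(r[0],1),np.round(r[1],1),round(r[2],1))
# top view of the tote
t=shot('top','top2')
for k in blobs(t,(22,130,80),(34,255,255),30,(140,140,320,260)):
    W=np.array([M@(ray(t,u,119)[:2]-c) for u in k.reshape(-1,2)],np.float32); r=cv2.minAreaRect(W); print('top',np.round(r[0],1),np.round(r[1],1),round(r[2],1))
"
```

```text
[[530.3, -258.9], [554.9, -364.6], [482.6, -381.5], [457.8, -271.5]] c [ 506.4 -319.1]
108.5 -76.9
74.2 -166.8
112.8 102.7
73.6 9.9
knob [ 488.  -323.4   86. ]
tape in tote (225, 67, 75, 66) [-12.9  40.5] [64.5 52.8] 11.2
top [  0.5 -52.4] [59.5 64.7] 89.2
top [-12.4  35.9] [64.3 60.6] 12.9
```

Tape A has been knocked about 15 mm and turned 0.2 rad. That is still within tolerance, provided it lies flat, so I am checking its height by triangulating the top and scene views.

```bash
python3 -c "
from h import *
s=shot('scene','scene2');t=shot('top')
c=np.array([593.3,262]);a=np.radians(13.6);M=np.array([[np.cos(a),np.sin(a)],[-np.sin(a),np.cos(a)]])
def loc(p,z): q=M.T@np.array(p)+c; return (*q,z)
for p in [(-12.5,38),(0,-50),(0,0)]: print('expected px scene',p,np.round(proj(s,loc(p,121)),1), 'raised 15:',np.round(proj(s,loc(p,136)),1))
print('tote corners',[np.round(proj(s,loc(p,98))).tolist() for p in [(-79,94),(79,94),(79,-94),(-79,-94)]])
hs=cv2.cvtColor(s['bgr'],cv2.COLOR_BGR2HSV)
for k in blobs(s,(20,120,70),(36,255,255),10,(200,140,310,210)): 
    print(cv2.boundingRect(k),cv2.contourArea(k))
m=cv2.inRange(hs,(20,120,40),(36,255,255))[150:195,225:305]
for r in m: print(''.join('#' if v else '.' for v in r))
"
```

```text
expected px scene (-12.5, 38) [249.3 155.8] raised 15: [249.1 152. ]
expected px scene (0, -50) [267.3 160.2] raised 15: [267.2 156.3]
expected px scene (0, 0) [258.4 157.3] raised 15: [258.3 153.4]
tote corners [[226.0, 162.0], [258.0, 154.0], [291.0, 164.0], [259.0, 174.0]]
(263, 160, 17, 12) 21.5
(247, 154, 13, 10) 20.0
................................................................................
................................................................................
................................................................................
................................................................................
.......................####.....................................................
.....................###########................................................
...............................###..............................................
.................###...........####.............................................
..............#######........######.............................................
..............#####...#.########..........####
[... 2169 characters left out ...]
....................................................
................................................................................
................................................................................
................................................................................
................................................................................
................................................................................
................................................................................
................................................................................
................................................................................
```

Both tape tops sit the same distance from their expected flat heights, so tape A is flat. The knob at (488,-323) agrees with the box pose (506.4,-319.1, yaw 12.5°). Going to the knob.

Units first: shifts go in units of 100 mm. So 40 mm is 0.4, 14.5 mm is 0.145.

```bash
echo '[[[0,0,0,0,0,-0.035],[0.145,0.118,0.35,0,0,0],[0,0,0.4,0,0,0],[0,0,0.4,0,0,0],[0,0,0.4,0,0,0]]]' > mv.in && python3 jog.py mv.in 40
echo '[[[0,0,0.3,0,0,0],[0,0,0.2,0,0,0],[0,0,0,0,0,0],[0,0,0,0,0,0],[0,0,0,0,0,0]]]' > mv.in && python3 jog.py mv.in
echo '[[[0,0,0,0,0,0],[0,0,0,0,0,0],[0,0,0,0,0,0]]]' > mv.in && python3 jog.py mv.in >/dev/null
python3 -c "
from h import *
need((487.9,-323.3,91),-77.5)"
```

```text
t: 39.93
ee_pos: [488.2, -323.5, 153.5]
orientation: [3.122, 0.342, 0.002]
ft_force: [0.4, -0.4, 0.1]
width: 39.9
grasp_force: 0.0
t: 40.35
ee_pos: [488.7, -323.9, 106.0]
orientation: [3.122, 0.341, 0.002]
ft_force: [-0.7, 0.1, 0.5]
width: 40.0
grasp_force: 0.0
p [ 488.6 -323.8  106.1] yawY -77.5 tilt [ 0.002 -0.001 -1.   ] q [-0.61  0.55  1.8  -0.    0.79  0.75] w 39.9 g 0.0 f [ 0.2 -0.2  0.4] t 40.6
shift (tool axes, before turn) [-0.6 -0.7 15.1]
rotvec to target [ 0.002 -0.002 -0.   ]
shift in target axes [-0.5 -0.7 15.1]
```

```bash
echo '[[[-0.005,-0.007,0.08,0,0,0],[0,0,0.06,0,0,0],[0,0,0,0,0,0],[0,0,0,0,0,0]]]' > mv.in && python3 jog.py mv.in
echo '[[[0,0,0,0,0,0],[0,0,0,0,0,0],[0,0,0,0,0,0],[0,0,0,0,0,0],[0,0,0,0,0,0]]]' > mv.in && python3 jog.py mv.in 0
echo '[[[0,0,0,0,0,0],[0,0,0,0,0,0]]]' > mv.in && python3 jog.py mv.in
python3 -c "
from h import *
need((487.9,-323.3,91),-77.5)"
```

```text
t: 40.93
ee_pos: [486.8, -322.4, 89.9]
orientation: [-3.122, -0.341, 0.002]
ft_force: [0.2, -0.1, -0.4]
width: 40.0
grasp_force: 0.0
t: 41.35
ee_pos: [487.3, -322.7, 90.8]
orientation: [-3.123, -0.341, -0.0]
ft_force: [0.1, 0.1, 0.8]
width: 11.5
grasp_force: 30.0
t: 41.52
ee_pos: [487.3, -322.7, 90.8]
orientation: [3.123, 0.342, 0.0]
ft_force: [0.0, 0.5, 0.2]
width: 12.1
grasp_force: 30.0
p [ 487.3 -322.7   90.8] yawY -77.5 tilt [ 0. -0. -1.] q [-0.61  0.57  1.81  0.    0.77  0.75] w 12.1 g 30.0 f [0.  0.5 0.2] t 41.5
shift (tool axes, before turn) [ 0.5  0.7 -0.2]
rotvec to target [ 0. -0. -0.]
shift in target axes [ 0.5  0.7 -0.2]
```

Gripped at a width of 12, which is the knob. Lifting along the arc, half steps.

```bash
echo '[[[0.055,0,-0.047,0,0,0],[0.058,0,-0.042,0,0,0],[0.063,0,-0.036,0,0,0],[0.066,0,-0.029,0,0,0],[0,0,0,0,0,0]]]' > mv.in && python3 jog.py mv.in
echo '[[[0.069,0,-0.022,0,0,0],[0.07,0,-0.016,0,0,0],[0.072,0,-0.008,0,0,0],[0.072,0,-0.002,0,0,0],[0,0,0,0,0,0]]]' > mv.in && python3 jog.py mv.in
echo '[[[0.072,0,0.006,0,0,0],[0.07,0,0.013,0,0,0],[0.069,0,0.02,0,0,0],[0.067,0,0.027,0,0,0],[0,0,0,0,0,0]]]' > mv.in && python3 jog.py mv.in
echo '[[[0.064,0,0.033,0,0,0],[0.06,0,0.04,0,0,0],[0,0,0,0,0,0],[0,0,0,0,0,0],[0,0,0,0,0,0]]]' > mv.in && python3 jog.py mv.in
python3 -c "
from h import *
c=np.array([506.4,-319.1]);bx=np.array([np.cos(np.radians(12.5)),np.sin(np.radians(12.5))])
p=pose()[0]; X=(p[:2]-c)@bx-31; Z=p[2]-5-34; print(X,Z,'phi',np.arctan2(Z,-X)-.805,np.hypot(X,Z))
need((506,-319,100),-77.5)"
```

```text
t: 41.93
ee_pos: [512.0, -317.1, 106.6]
orientation: [-3.123, -0.342, -0.0]
ft_force: [-2.5, -0.4, -0.1]
width: 11.8
grasp_force: 30.0
t: 42.35
ee_pos: [539.9, -310.8, 111.3]
orientation: [-3.123, -0.342, -0.001]
ft_force: [-3.8, 1.9, 4.7]
width: 11.6
grasp_force: 30.0
t: 42.77
ee_pos: [567.8, -304.5, 105.1]
orientation: [-3.123, -0.342, -0.005]
ft_force: [-1.1, 4.6, 7.2]
width: 11.8
grasp_force: 30.0
t: 43.18
ee_pos: [580.1, -301.8, 98.3]
orientation: [3.123, 0.341, 0.007]
ft_force: [1.7, 6.8, 6.7]
width: 11.8
grasp_force: 30.0
44.68666255333939 59.29134815377181 phi 1.4116480403454479 74.24528117023873
p [ 580.1 -301.8   98.3] yawY -77.5 tilt [ 0.004  0.    -1.   ] q [-0.5   0.64  1.64  0.    0.86  0.85] w 11.8 g 30.0 f [1.7 6.8 6.7] t 43.2
shift (tool axes, before turn) [-76.    0.8  -2. ]
rotvec to target [ 0.001 -0.004 -0.001]
shift in target axes [-76.1   0.8  -1.7]
```

In the tool's units: -30 mm is -0.3, 30 mm is 0.3.

```bash
echo '[[[0,0,0,0,0,0],[0,0,0,0,0,0],[0,0,0,0,0,0],[0,0,0,0,0,0],[0,0,0,0,0,0]]]' > mv.in && python3 jog.py mv.in 36
echo '[[[0,0,-0.1,0,0,0],[0,0,-0.2,0,0,0],[0,0,-0.3,0,0,0],[0,0,-0.3,0,0,0],[0,0,0,0,0,0]]]' > mv.in && python3 jog.py mv.in
echo '[[[-0.27,-0.12,0,0,0,0],[-0.27,-0.12,0,0,0,0],[-0.26,-0.13,0,0,0,0],[0,0,0,0,0,0],[0,0,0,0,0,0]]]' > mv.in && python3 jog.py mv.in 0
echo '[[[0,0,0.3,0,0,0],[0,0,0.3,0,0,0],[0,0,0.2,0,0,0],[0,0,0,0,0,0],[0,0,0,0,0,0]]]' > mv.in && python3 jog.py mv.in
echo '[[[0,0,0,0,0,0],[0,0,0,0,0,0],[0,0,0,0,0,0]]]' > mv.in && python3 jog.py mv.in >/dev/null
python3 -c "
from h import *
need((494.3,-282.9,61),-77.5)
t=shot('wrist','w13')"
```

```text
t: 43.6
ee_pos: [577.8, -302.9, 96.8]
orientation: [3.123, 0.341, 0.0]
ft_force: [-0.7, -0.1, -0.3]
width: 35.8
grasp_force: 0.0
t: 44.02
ee_pos: [580.9, -304.5, 193.9]
orientation: [3.117, 0.34, 0.013]
ft_force: [1.2, -0.4, 0.8]
width: 36.1
grasp_force: 0.0
t: 44.43
ee_pos: [490.6, -283.8, 187.3]
orientation: [-3.123, -0.34, 0.0]
ft_force: [0.2, 0.3, -0.1]
width: 6.5
grasp_force: 0.0
t: 44.85
ee_pos: [492.2, -284.0, 106.3]
orientation: [-3.122, -0.341, 0.002]
ft_force: [-0.5, -1.0, 0.8]
width: 0.7
grasp_force: 0.0
p [ 492.7 -284.5  108.4] yawY -77.5 tilt [ 0.002 -0.001 -1.   ] q [-0.54  0.52  1.84  0.    0.78  0.81] w 0.5 g 0.0 f [ 0.3 -0.6 -0.9] t 45.1
shift (tool axes, before turn) [ 1.8 -1.3 47.4]
rotvec to target [ 0.002 -0.002 -0.   ]
shift in target axes [ 1.9 -1.2 47.4]
```

In the tool's units: 20 mm is 0.2, 18 mm is 0.18.

```bash
echo '[[[0.018,-0.013,0.2,0,0,0],[0,0,0.18,0,0,0],[0,0,0.08,0,0,0],[0,0,0,0,0,0],[0,0,0,0,0,0]]]' > mv.in && python3 jog.py mv.in
echo '[[[0,0,0,0,0,0],[0,0,0,0,0,0],[0,0.07,0,0,0,0],[0,0.07,0,0,0,0],[0,0.05,0,0,0,0]]]' > mv.in && python3 jog.py mv.in
echo '[[[0,0.04,0,0,0,0],[0,0.03,0,0,0,0],[0,0.02,0,0,0,0],[0,0,0,0,0,0],[0,0,0,0,0,0]]]' > mv.in && python3 jog.py mv.in
python3 -c "
from h import *
need((494.3,-282.9,61),-77.5)"
```

```text
t: 45.57
ee_pos: [493.2, -282.3, 61.2]
orientation: [-3.123, -0.341, 0.0]
ft_force: [-0.3, -0.3, -0.6]
width: 0.3
grasp_force: 0.0
t: 45.98
ee_pos: [497.7, -301.6, 61.5]
orientation: [3.123, 0.341, 0.001]
ft_force: [-0.8, 1.9, 2.1]
width: 0.3
grasp_force: 1.1
t: 46.4
ee_pos: [499.1, -309.8, 60.8]
orientation: [3.123, 0.341, 0.0]
ft_force: [0.3, -0.7, 0.3]
width: 0.3
grasp_force: 0.0
p [ 499.1 -309.8   60.8] yawY -77.5 tilt [ 0. -0. -1.] q [-0.58  0.62  1.8  -0.    0.72  0.78] w 0.3 g 0.0 f [ 0.3 -0.7  0.3] t 46.4
shift (tool axes, before turn) [  1.1 -27.3  -0.2]
rotvec to target [ 0.  0. -0.]
shift in target axes [  1.1 -27.3  -0.2]
```

```bash
echo '[[[0,0.01,0,0,0,0],[0,0.01,0,0,0,0],[0,0,0,0,0,0],[0,0,0,0,0,0]]]' > mv.in && python3 jog.py mv.in
echo '[[[0,0.01,0,0,0,0],[0,0.01,0,0,0,0],[0,0,0,0,0,0],[0,0,0,0,0,0]]]' > mv.in && python3 jog.py mv.in
echo '[[[0,0.01,0,0,0,0],[0,0.005,0,0,0,0],[0,0,0,0,0,0],[0,0,0,0,0,0]]]' > mv.in && python3 jog.py mv.in
```

```text
t: 46.73
ee_pos: [499.5, -311.4, 60.8]
orientation: [-3.123, -0.342, 0.0]
ft_force: [-1.4, 1.7, 0.2]
width: 0.6
grasp_force: 0.4
t: 47.07
ee_pos: [499.9, -313.4, 60.8]
orientation: [-3.123, -0.341, 0.001]
ft_force: [-0.8, 1.7, -0.7]
width: 0.4
grasp_force: 0.7
t: 47.4
ee_pos: [500.0, -314.0, 60.7]
orientation: [-3.121, -0.341, 0.002]
ft_force: [0.3, 5.7, 1.4]
width: 0.3
grasp_force: 2.6
```

The toggle is at its stop (5.7 N). Backing off and going back to the knob.

In the tool's units: -12 mm is -0.12, -40 mm is -0.4.

```bash
echo '[[[0,-0.08,0,0,0,0],[0,-0.12,0,0,0,0],[0,0,-0.2,0,0,0],[0,0,-0.4,0,0,0],[0,0,-0.4,0,0,0]]]' > mv.in && python3 jog.py mv.in
echo '[[[0,0,-0.2,0,0,0],[0,0,0,0,0,0],[0,0,0,0,0,0],[0,0,0,0,0,0],[0,0,0,0,0,0]]]' > mv.in && python3 jog.py mv.in 36
echo '[[[0,0,0,0,0,0],[0,0,0,0,0,0],[0,0,0,0,0,0],[0,0,0,0,0,0]]]' > mv.in && python3 jog.py mv.in 
python3 -c "
from h import *
need((577.8,-302.9,140),-77.5)"
```

```text
t: 47.82
ee_pos: [494.8, -293.9, 160.8]
orientation: [-3.121, -0.342, 0.004]
ft_force: [1.1, -0.8, 1.0]
width: 0.5
grasp_force: 0.0
t: 48.23
ee_pos: [495.1, -294.6, 179.4]
orientation: [-3.121, -0.341, 0.003]
ft_force: [0.4, -0.4, -0.2]
width: 30.2
grasp_force: 0.0
t: 48.57
ee_pos: [495.8, -295.3, 180.3]
orientation: [-3.122, -0.341, 0.001]
ft_force: [-0.3, 0.2, -0.7]
width: 36.1
grasp_force: 0.0
p [ 495.8 -295.3  180.3] yawY -77.5 tilt [-0.001  0.    -1.   ] q [-0.56  0.43  1.78 -0.    0.93  0.8 ] w 36.1 g 0.0 f [-0.3  0.2 -0.7] t 48.6
shift (tool axes, before turn) [78.4 25.1 40.3]
rotvec to target [-0.001  0.001 -0.   ]
shift in target axes [78.4 25.1 40.3]
```

In the tool's units: 39.2 mm is 0.392, 25 mm is 0.25.

```bash
echo '[[[0.392,0.125,0,0,0,0],[0.392,0.126,0,0,0,0],[0,0,0.25,0,0,0],[0,0,0.15,0,0,0],[0,0,0,0,0,0]]]' > mv.in && python3 jog.py mv.in
echo '[[[0,0,0,0,0,0],[0,0,0,0,0,0],[0,0,0,0,0,0],[0,0,0,0,0,0],[0,0,0,0,0,0]]]' > mv.in && python3 jog.py mv.in
python3 -c "
from h import *
need((577.8,-302.9,97),-77.5)"
```

```text
t: 48.98
ee_pos: [576.5, -301.8, 137.2]
orientation: [-3.119, -0.342, 0.008]
ft_force: [-0.6, 1.3, -0.5]
width: 36.2
grasp_force: 0.0
t: 49.4
ee_pos: [578.3, -303.3, 142.1]
orientation: [3.122, 0.341, 0.002]
ft_force: [-1.6, -0.4, 0.9]
width: 35.8
grasp_force: 0.0
p [ 578.3 -303.3  142.1] yawY -77.5 tilt [ 0.001 -0.001 -1.   ] q [-0.5   0.58  1.63 -0.    0.94  0.85] w 35.8 g 0.0 f [-1.6 -0.4  0.9] t 49.4
shift (tool axes, before turn) [-0.5 -0.6 45.1]
rotvec to target [ 0.001 -0.001 -0.001]
shift in target axes [-0.4 -0.5 45.1]
```

In the tool's units: 20 mm is 0.2, 15 mm is 0.15.

```bash
echo '[[[-0.005,-0.005,0.2,0,0,0],[0,0,0.15,0,0,0],[0,0,0.09,0,0,0],[0,0,0,0,0,0],[0,0,0,0,0,0]]]' > mv.in && python3 jog.py mv.in
echo '[[[0,0,0,0,0,0],[0,0,0,0,0,0],[0,0,0,0,0,0],[0,0,0,0,0,0],[0,0,0,0,0,0]]]' > mv.in && python3 jog.py mv.in 0
echo '[[[0,0,0,0,0,0],[0,0,0,0,0,0]]]' > mv.in && python3 jog.py mv.in
python3 -c "
from h import *
c=np.array([506.4,-319.1]);bx=np.array([np.cos(np.radians(12.5)),np.sin(np.radians(12.5))])
p=pose()[0]; X=(p[:2]-c)@bx-31; Z=p[2]-5-34; print(X,Z,'phi',np.arctan2(Z,-X)-.805,np.hypot(X,Z))"
```

```text
t: 49.82
ee_pos: [577.3, -302.6, 97.0]
orientation: [-3.123, -0.341, 0.001]
ft_force: [0.4, 0.1, 0.2]
width: 35.9
grasp_force: 0.0
t: 50.23
ee_pos: [577.7, -302.3, 97.6]
orientation: [-3.123, -0.341, -0.001]
ft_force: [0.4, 3.9, 4.2]
width: 11.8
grasp_force: 30.0
t: 50.4
ee_pos: [577.8, -302.3, 97.5]
orientation: [-3.123, -0.341, -0.001]
ft_force: [0.8, 4.8, 5.0]
width: 11.6
grasp_force: 30.0
42.381040563129304 58.52358753869184 phi 1.3925604240160232 72.25761480710901
```

Knob pinched at about 1.39 rad. Reversing the arc to shut it, with a small press at the end.

```bash
echo '[[[-0.06,0,-0.04,0,0,0],[-0.064,0,-0.033,0,0,0],[-0.067,0,-0.027,0,0,0],[-0.069,0,-0.02,0,0,0],[0,0,0,0,0,0]]]' > mv.in && python3 jog.py mv.in
echo '[[[-0.07,0,-0.013,0,0,0],[-0.072,0,-0.006,0,0,0],[-0.072,0,0.002,0,0,0],[-0.072,0,0.008,0,0,0],[0,0,0,0,0,0]]]' > mv.in && python3 jog.py mv.in
echo '[[[-0.07,0,0.016,0,0,0],[-0.069,0,0.022,0,0,0],[-0.066,0,0.029,0,0,0],[-0.063,0,0.036,0,0,0],[0,0,0,0,0,0]]]' > mv.in && python3 jog.py mv.in
echo '[[[-0.058,0,0.042,0,0,0],[-0.05,0,0.047,0,0,0],[0,0,0.015,0,0,0],[0,0,0,0,0,0],[0,0,0,0,0,0]]]' > mv.in && python3 jog.py mv.in
python3 -c "
from h import *
c=np.array([506.4,-319.1]);bx=np.array([np.cos(np.radians(12.5)),np.sin(np.radians(12.5))])
p=pose()[0]; X=(p[:2]-c)@bx-31; Z=p[2]-5-34; print(X,Z,'phi',np.arctan2(Z,-X)-.805,np.hypot(X,Z))
need((487.3,-322.7,90.8))"
```

```text
t: 50.82
ee_pos: [549.9, -308.5, 108.3]
orientation: [-3.122, -0.34, 0.003]
ft_force: [0.9, -0.0, -10.7]
width: 11.6
grasp_force: 30.0
t: 51.23
ee_pos: [523.2, -314.6, 110.0]
orientation: [-3.123, -0.34, -0.0]
ft_force: [3.6, 1.7, -10.9]
width: 11.9
grasp_force: 30.0
t: 51.65
ee_pos: [497.5, -320.5, 100.7]
orientation: [3.123, 0.341, 0.001]
ft_force: [-1.0, 3.8, 3.2]
width: 11.9
grasp_force: 30.0
t: 52.07
ee_pos: [486.2, -323.0, 90.6]
orientation: [3.123, 0.342, -0.004]
ft_force: [-8.2, 1.0, 9.2]
width: 11.5
grasp_force: 30.0
-51.54390142539857 51.62159004411809 phi -0.0188487882437679 72.94903928657455
p [ 486.2 -323.    90.6] yawY -77.5 tilt [-0.002 -0.    -1.   ] q [-0.61  0.57  1.81 -0.    0.77  0.75] w 11.5 g 30.0 f [-8.2  1.   9.2] t 52.1
shift (tool axes, before turn) [ 1.1 -0.1 -0.2]
```

```bash
echo '[[[0,0,0.015,0,0,0],[0,0,0,0,0,0],[0,0,0,0,0,0],[0,0,0,0,0,0]]]' > mv.in && python3 jog.py mv.in
echo '[[[0,0,0,0,0,0],[0,0,0,0,0,0],[0,0,0,0,0,0],[0,0,0,0,0,0],[0,0,0,0,0,0]]]' > mv.in && python3 jog.py mv.in 40
echo '[[[0,0,-0.2,0,0,0],[0,0,-0.4,0,0,0],[0,0,-0.4,0,0,0],[0,0,-0.4,0,0,0],[0,0,-0.4,0,0,0]]]' > mv.in && python3 jog.py mv.in
echo '[[[-0.145,-0.118,-0.35,0,0,0],[0,0,0,0,0,0.035],[0,0,0,0,0,0],[0,0,0,0,0,0],[0,0,0,0,0,0]]]' > mv.in && python3 jog.py mv.in
echo '[[[0,0,0,0,0,0],[0,0,0,0,0,0],[0,0,0,0,0,0],[0,0,0,0,0,0],[0,0,0,0,0,0]]]' > mv.in && python3 jog.py mv.in >/dev/null
python3 -c "
from h import *
need((471.2,-314.9,309.6),-79.5)
d=shot('wrist','w14')
def knob(b):
    m=cv2.inRange(b,(0,0,0),(45,45,45)); k=np.zeros_like(m);k[145:185,270:305]=255
    n,l,s,c=cv2.connectedComponentsWithStats(m&k); i=1+np.argmax(s[1:,4]); return s[i],c[i].round(1)
print(knob(cv2.imread('pics/w12.png')),knob(d['bgr']))
k=knob(d['bgr'])[1]; print(ray(d,k,86).round(1))
c=np.array([593.3,262]);a=np.radians(13.6);M=np.array([[np.cos(a),np.sin(a)],[-np.sin(a),np.cos(a)]])
t=shot('top')
for k in blobs(t,(22,130,80),(34,255,255),30,(140,140,320,260)):
    W=np.array([M@(ray(t,u,119)[:2]-c) for u in k.reshape(-1,2)],np.float32); r=cv2.minAreaRect(W); print('top',np.round(r[0],1),np.round(r[1],1),round(r[2],1))
w=cv2.imread('pics/w12.png'); g=d['bgr']; 
for nm,i in (('before',w),('now',g)):
    q=cv2.cvtColor(i,cv2.COLOR_BGR2GRAY)[135:165,265:300:2]; print(nm); print('\n'.join(' '.join('%3d'%v for v in r) for r in q[::2]))
"
```

```text
t: 52.4
ee_pos: [485.7, -323.1, 89.4]
orientation: [-3.123, -0.342, 0.005]
ft_force: [-10.8, 0.8, 14.8]
width: 11.6
grasp_force: 30.0
t: 52.82
ee_pos: [487.6, -322.6, 87.7]
orientation: [3.123, 0.342, 0.0]
ft_force: [0.7, 0.1, -0.1]
width: 38.9
grasp_force: 0.0
t: 53.23
ee_pos: [487.1, -322.2, 269.3]
orientation: [-3.123, -0.342, 0.001]
ft_force: [0.1, -0.9, -0.0]
width: 39.7
grasp_force: 0.0
t: 53.65
ee_pos: [470.3, -313.8, 301.3]
orientation: [-3.127, -0.288, 0.003]
ft_force: [-1.1, -0.2, 0.4]
width: 39.8
grasp_force: 0.0
p [ 470.7 -314.1  302.2] yawY -79.5 tilt [-0.001  0.    -1.   ] q [-0.61  0.27  1.7  -0.    1.17  0.78] w 39.9 g 0.0 f [0.5 0.3 0.6] t 54.1
shift (tool axes, before turn) [ 0.4  0.9 -7.4]
rotvec to target [-0.001  0.    -0.   ]
shift in target axes [ 0.4  0.9 -7.4]
(array([283, 163,   8,  13, 103], dtype=int32), array([286.5, 169.1])) (array([284, 164,   8,  13, 104], dtype=int32), array([287.5, 170. ]))
[ 488.2 -322.9   86. ]
top [  0.8 -52.7] [65. 59.] 0.2
top [-13.   35.8] [65.5 60.6] 12.9
before
197 176 178 178 178 178 178 177 177 178 178 179 177 178 179 178 1
[... 1398 characters left out ...]
 178 178 185 193 188 169 162 168 167 159 156 166 177
215 179 177 178 178 179 178 186 191 178 153 152 150 154 155 157 156 171
217 182 176 179 177 177 178 185 192 187 163 152 152 155 157 157 153 168
215 184 176 179 179 177 178 180 190 193 191 185 173 155 155 155 156 170
217 187 177 177 177 178 177 178 182 188 189 190 184 166 157 157 167 177
217 188 177 178 178 178 177 177 177 177 180 179 179 178 176 174 177 179
216 188 175 180 178 178 178 178 176 177 177 177 177 177 178 178 177 179
215 193 175 177 179 177 179 178 177 178 179 179 179 179 178 176 176 179
207 191 176 178 178 176 178 179 178 174 170 168 164 162 173 178 177 178
205 197 175 178 177 176 177 178 156  87  70  68  53  61 146 178 178 177
```

The knob is back at (488,-323,86), so the guard is shut. The ball under it has moved to the other side, and the tote is unchanged.

```bash
python3 -c "
from workcell import ctrl
print(ctrl.close_job())"
```

```text
the job is handed in; nothing more can be done
None
```

I packed the tote, threw the toggle and shut the guard, then handed the job in; the hand-in gave no verdict. There was one roll and two tapes, and one tape shifted about 15 mm and turned 0.2 rad after I placed it, which measured still flat and within the limits.

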